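# Make up a polishing batch and dock its tote on the tilted stand

## Task

Make up the next polishing batch: take the roll of tape off the tilted stand and leave it on free worktop, and lay every mounted specimen from the drying tray flat on the floor of the larger bay of the tote, which stays level at the foot of the ramp. Mix the settled suspension by holding its bottle upright in the touch mixer's cup, pressed fully down, for two seconds, then stand it upright in the tote's bottle bay. Finally push the loaded tote up the ramp, sliding it and never lifting it, until its back edge has dropped behind the lip and it lies held on the sunk bed; the bottle must never fall over.

Things in the scene. Friction and masses are not known exactly. Their poses are not given: they have to be found in the camera images.
- stand: Fixed stand of bare aluminium sheet, sloping up at 0.17 rad throughout. Origin: middle of the ramp's lower edge (toe), on the worktop; x points uphill along the lane (about to the robot's right), y across, z up. The ramp, 75 mm along the slope, rises to a lip; behind it lies a sunk bed. Side rails 107 mm apart inside, 9 mm above the ramp; flared mouth 24 mm long and 121 mm wide before the toe.
- lip (a point): Middle of the lip, the ramp's upper edge: 74 mm ahead of the stand's origin and 12.7 mm above the worktop. Straight behind it the bed is 7 mm lower (square to the slope).
- dock_mid (a point): Middle of the sunk bed, on its surface. The bed has the ramp's slope and is 182 mm long, from the lip to an end stop 25 mm high: 12 mm longer than the tote, which must finally lie on it.
- tote: Loose open grey plastic tote 170 x 100 x 40 mm, 0.3 to 0.5 kg empty, no handles, on the worktop before the ramp and roughly in line. Origin: centre of its underside; x along its length, towards the ramp; z up. Walls 4 mm, floor 3 mm. A partition 38 mm high, 3 mm thick, at x = +27.5 mm parts the bottle bay (+x end, 52 x 92 mm) from the specimen bay (107 x 92 mm, middle at x = -27.5 mm).
- tote_back (a point): Middle of the lower back edge of the tote (underside, 85 mm behind its origin). Anything rigid held low behind the flat back wall pushes the tote; loaded, it takes about 4 to 10 N. Three specimens fit in its larger bay in a row along its length, 35 mm apart; the nearest is easier to set down before the tall bottle stands there.
- bottle_bay (a point): Centre of the floor of the tote's bottle bay (55 mm ahead of the tote's origin, 3 mm above its underside).
- mixer_cup (a point): Centre of the inner floor of the round rubber cup on the touch mixer (fixed white box 74 x 100 x 49 mm in front of the dryer). Inner diameter 57 mm; the rim, 65 mm across, is 7 mm above this point. Released, this floor is 68 mm above the worktop; it sinks with the cup.
- mixer_pad (a joint): How far the mixer's sprung cup is pressed down, m: 0 released, 0.008 fully down (hard stop); 0.0068 and more counts. It starts to move at about 3 N and is fully down at about 8.5 N, of which the bottle's weight gives 1.2 to 2.1 N; it springs back.
- bottle_mid (a point): Centre (62 mm above the base) of the suspension bottle: white plastic with yellow band and screw cap, 46 mm in diameter, 124 mm high with the 24 mm wide cap; loose, upright on the worktop in front of the dryer. The straight body can be gripped up to about 85 mm above the base, which keeps the cap clear of the gripper.
- spec_a_mid (a point): Centre of a mounted specimen, a loose flat-ended cylinder 30 mm in diameter and 16 mm high (tan), lying on the steel drying tray (floor 3 mm above the worktop, inside 174 x 120 mm, rim 10 mm high) to the right of the dryer. May be absent (None).
- spec_b_mid (a point): Centre of a mounted specimen, a loose flat-ended cylinder 30 mm in diameter and 18 mm high (sand-coloured), lying on the steel drying tray (floor 3 mm above the worktop, inside 174 x 120 mm, rim 10 mm high) to the right of the dryer. May be absent (None).
- spec_c_mid (a point): Centre of a mounted specimen, a loose flat-ended cylinder 30 mm in diameter and 25 mm high (black), lying on the steel drying tray (floor 3 mm above the worktop, inside 174 x 120 mm, rim 10 mm high) to the right of the dryer. May be absent (None).
- spec_d_mid (a point): Centre of a mounted specimen, a loose flat-ended cylinder 30 mm in diameter and 20 mm high (black with a grey metal face), lying on the steel drying tray (floor 3 mm above the worktop, inside 174 x 120 mm, rim 10 mm high) to the right of the dryer. May be absent (None).
- tape_mid (a point): Centre of a roll of black tape, 53 x 51 mm across and 19 mm high, lying flat on the stand's sunk bed, where it blocks the tote. The strip of worktop before the dryer, between mixer and bottle (about 0.2 m apart), has room for it; there the worktop begins at x = 0.39 m and the dryer at x = 0.475 m.

How it is judged:
On the way, in this order (a step that is already met when the one before it is completed fails the run):
1. the bottle, upright in the mixer's cup, presses it fully down for a second (value of joint mixer_pad above 0.0068 m and horizontal distance between bottle_mid and mixer_cup below 0.012 m and z of bottle_mid in the frame of mixer_cup below 0.067 m and angle between bottle_mid's own z axis and vertical below 0.15 rad), for 1 s.
2. bottle and all specimens are in their bays of the tote while it stands level at the foot of the ramp (x of spec_a_mid in the frame of tote between -0.072 and 0.017 m and y of spec_a_mid in the frame of tote between -0.036 and 0.036 m and z of spec_a_mid in the frame of tote between 0 and 0.015 m and angle between the z axis of each of spec_a_mid, spec_b_mid, spec_c_mid, spec_d_mid, bottle_mid and the z axis of tote, either way round below 0.12 rad and x of spec_b_mid in the frame of tote between -0.072 and 0.017 m and y of spec_b_mid in the frame of tote between -0.036 and 0.036 m and z of spec_b_mid in the frame of tote between 0 and 0.016 m and x of spec_c_mid in the frame of tote between -0.072 and 0.017 m and y of spec_c_mid in the frame of tote between -0.036 and 0.036 m and z of spec_c_mid in the frame of tote between 0 and 0.0195 m and x of spec_d_mid in the frame of tote between -0.072 and 0.017 m and y of spec_d_mid in the frame of tote between -0.036 and 0.036 m and z of spec_d_mid in the frame of tote between 0 and 0.017 m and x of bottle_mid in the frame of bottle_bay between -0.012 and 0.012 m and y of bottle_mid in the frame of bottle_bay between -0.03 and 0.03 m and z of bottle_mid in the frame of bottle_bay between 0 and 0.067 m and angle between tote's own z axis and vertical below 0.05 rad), for 0.2 s.
3. the tote's back edge has dropped behind the lip (x of tote_back in the frame of stand above 0.0735 m and z of tote_back in the frame of stand between 0 and 0.0105 m and y of tote_back in the frame of stand between -0.012 and 0.012 m and angle between the x axis of tote and the x axis of stand, either way round below 0.28 rad and angle between tote's own z axis and vertical between 0.13 and 0.21 rad), for 0.3 s.
At the end, for the whole second after the job is handed in: The tote rests on the sunk bed, tilted like it, its back edge behind the lip and under 10.5 mm high; the bottle stands in its bay; every specimen lies flat in the larger bay (within 4 mm of the floor, 0.12 rad of square); the tape lies on the worktop over 130 mm from the middle of the bed (all of step 3 and x of spec_a_mid in the frame of tote between -0.072 and 0.017 m and y of spec_a_mid in the frame of tote between -0.036 and 0.036 m and z of spec_a_mid in the frame of tote between 0 and 0.015 m and angle between the z axis of each of spec_a_mid, spec_b_mid, spec_c_mid, spec_d_mid, bottle_mid and the z axis of tote, either way round below 0.12 rad and x of spec_b_mid in the frame of tote between -0.072 and 0.017 m and y of spec_b_mid in the frame of tote between -0.036 and 0.036 m and z of spec_b_mid in the frame of tote between 0 and 0.016 m and x of spec_c_mid in the frame of tote between -0.072 and 0.017 m and y of spec_c_mid in the frame of tote between -0.036 and 0.036 m and z of spec_c_mid in the frame of tote between 0 and 0.0195 m and x of spec_d_mid in the frame of tote between -0.072 and 0.017 m and y of spec_d_mid in the frame of tote between -0.036 and 0.036 m and z of spec_d_mid in the frame of tote between 0 and 0.017 m and x of bottle_mid in the frame of bottle_bay between -0.012 and 0.012 m and y of bottle_mid in the frame of bottle_bay between -0.03 and 0.03 m and z of bottle_mid in the frame of bottle_bay between 0 and 0.067 m and linear speed of tote below 0.01 m/s and horizontal distance between tape_mid and dock_mid above 0.13 m and height (world z) of tape_mid between 0 and 0.05 m); the robot touches nothing.
It fails at once if the bottle is tipped over (angle between bottle_mid's own z axis and vertical above 0.6 rad).
It fails at once if the tote is lifted instead of slid (height (world z) of tote above 0.07 m).
Of spec_a, spec_b, spec_c, spec_d only 2 to 3 are there at a start; the rules pass over those that are not, and their reading is None.
At some moment in a run one of spec_a, spec_b, spec_c, spec_d may be knocked a few centimetres aside while the robot is not near it.
It also fails if it takes over 208 s, if anything falls off the work surface, if the arm or the gripper's body presses on something with over 40 N, if the wrist force passes 120 N, or if a joint passes its speed limit or range.

## Robot

A 7-joint arm with a two-finger parallel gripper is mounted at the origin on a cart in front of the work surface, level with it; the furniture and walls round the work are solid. World frame = base frame: x ahead of the robot, y to its left, z up, the work surface at z = 0. Lengths are in m, angles in rad, forces in N, time in s.
With the tool pointing down it reaches from about 0.4 to 0.925 m from the base axis. Payload 4.1 kg.
Tool frame: the origin (TCP) lies midway between the tips of the shut fingers; the grasp point (between the pads) lies 19 mm behind it; z points along the fingers, y is the direction in which the jaws open and shut (so a half turn about z gives the same grasp; the last joint's range is limited). The gripper opens to 85 mm and grips with 20 to 120 N. Pads are 22 mm wide; open, the fingers measure 114 mm over their backs; the gripper's body (76 mm by 85 mm) begins 54 mm behind the grasp point. The pads swing forward as they close: fully open they stand 13 mm farther back than shut.
Start: joints at [-1.35, 0.398, 0.045, 1.537, -0.019, 1.207, -0.051], TCP at [0.204, 0.617, 0.231] pointing down, gripper open.
Joint ranges: [-2.82, 2.82], [-0.49, 2.23], [-1.37, 1.46], [0, 2.46], [-1.36, 4.5], [0.23, 2], [-2.94, 2.94]. Speed limits (rad/s): [2.57, 2.57, 3.14, 3.14, 3.14, 3.14, 3.14].

## Interface

Orientations are given as a unit quaternion [w, x, y, z].
In Python, from cell import env gives the robot as it stands.
- The arm moves only by the tool servo_tool, never from a script. Its argument "increments" is a list of rows, each a list of 4 numbers: the shift along the tool's x, y, z in units of 40 mm (1.0 is 40 mm), then the turn about the tool's z in rad. In form: [[tx, ty, tz, yaw], ...]. A call has exactly 8 rows; each row shifts and turns the commanded pose from where the row before left it, along the tool's axes as they then stand; what a row does not reach is not made up. A row lasts 1/12 s, in which the tool goes at most 41.7 mm and 7.16 degrees, less where a joint would pass 70% of its speed; a pose out of reach is approached as far as the arm can. A call is refused whole if a number of a shift passes 1 or a number of a turn 0.125, either way. A call with a gripper value outside its range is refused whole. "claw" is the opening, from 0 (shut) to 1 (fully open), set as the call begins (left out, the last holds). The fingers move at their own pace and stop on an object; "newtons" is the grip in N (left out, the last holds). Time passes only in rows, so rows that do not move let the fingers close, or fill a call up. It gives the time, the measured TCP pose, the force and the opening at its end, in the units of the state.
- env.get_obs(): the state, without advancing time (a new reading comes with each control period).
- env.capture(name): name is "scene" or "side" or "wrist"; returns the picture (420x560x3 uint8, red, green, blue); there is no depth.
- env.calibration(name): a dict with "mtx" (3x3 intrinsics, pixels), "eye" and "attitude" of the camera in the world. Camera axes: x right, y up, looking along -z (the intrinsics and any distortion apply to the point x, -y, -z); pixel columns grow to the right and rows downward; lengths in m; the calibration is good to about 2 mm. A picture is of the moment at which its call begins: read the wrist's pose just before it. calibration takes no time and is no camera call; for the wrist camera it gives the pose at the moment of the call.
- env.job_done(): hands the job in, once; it reports no verdict.
The state is a dict: "time_s": time; "joint_positions": joint angles; "qvel": joint speeds; "joint_torque": joint torques, N m; "position": TCP position; "tool_rot": TCP orientation; "wrist_force": force on the tool from outside, world axes, zero at the start; "ft_torque": the same for the moment, N m; "grip_width": finger opening in m.
Only numpy, scipy, OpenCV 4.12 (cv2) and the standard library are available. Lean on these libraries where they do the work, as an engineer would, in place of code of your own. Each camera call takes 0.05 s, during which the arm holds its last target.

## Working session

There is one attempt and no reset: what is moved stays moved. The work goes in short steps, Python scripts to look and compute and a tool call to move; the robot and the scene stay as the last step left them, time stands still between calls to the robot, and variables do not carry over. Pictures are saved under pics/ and viewed, and the job is handed in when it is done.

Besides the shell and the picture viewer there is one more tool, called after "Call:" by a JSON object that holds its "method" and its "body", one argument or row to a line. servo_tool: Moves the arm, as the interface text tells. Its arguments: {"type":"object","properties":{"increments":{"type":"array","items":{"type":"array","items":{"type":"number"}}},"claw":{"type":"number"},"newtons":{"type":"number"}},"required":["increments"]}

```bash
ls; mkdir -p pics
python3 - <<'E'
from cell import env
import cv2,numpy as np
o=env.get_obs()
for k,v in o.items(): print(k,np.round(v,3))
for n in ["scene","side","wrist"]:
    c=env.calibration(n); print(n,{k:np.round(v,3).tolist() for k,v in c.items()})
    cv2.imwrite(f"pics/{n}0.png",env.capture(n)[:,:,::-1])
E
```

```text
pics
time_s 0.0
joint_positions [-1.35   0.399  0.045  1.538 -0.019  1.207 -0.051]
qvel [ 0.001  0.002 -0.001 -0.001  0.001 -0.     0.001]
joint_torque [ 0.0000e+00 -4.7513e+01  1.3650e+00 -2.5422e+01  1.2000e-02  9.0000e-03
  0.0000e+00]
position [0.204 0.616 0.23 ]
tool_rot [-0.     0.159  0.987 -0.001]
wrist_force [ 0.764 -0.81   0.011]
ft_torque [-0.039 -0.012 -0.025]
grip_width 0.085
scene {'mtx': [[506.394, 0.0, 281.73], [0.0, 506.394, 216.86], [0.0, 0.0, 1.0]], 'eye': [0.076, -0.866, 1.031], 'attitude': [0.89, 0.363, -0.11, -0.254]}
side {'mtx': [[536.3, 0.0, 283.174], [0.0, 536.3, 210.787], [0.0, 0.0, 1.0]], 'eye': [0.084, -1.25, 0.899], 'attitude': [0.863, 0.466, -0.088, -0.173]}
wrist {'mtx': [[304.085, 0.0, 280.097], [0.0, 304.085, 207.564], [0.0, 0.0, 1.0]], 'eye': [0.128, 0.641, 0.373], 'attitude': [0.8, -0.128, -0.091, 0.579]}
```

View pics/scene0.png

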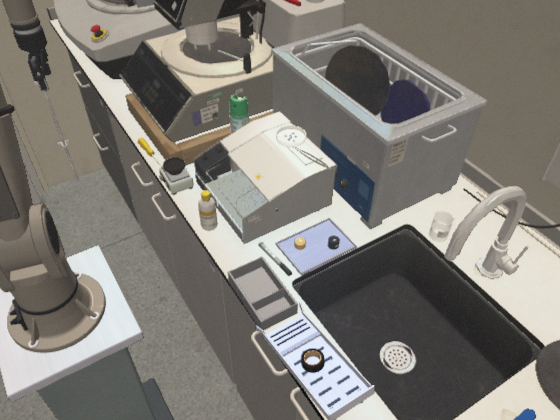

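View pics/side0.png

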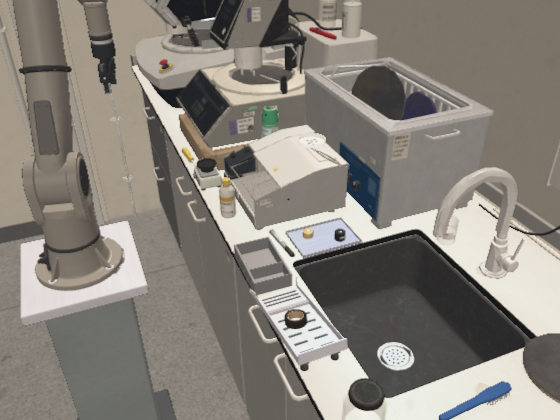

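View pics/wrist0.png

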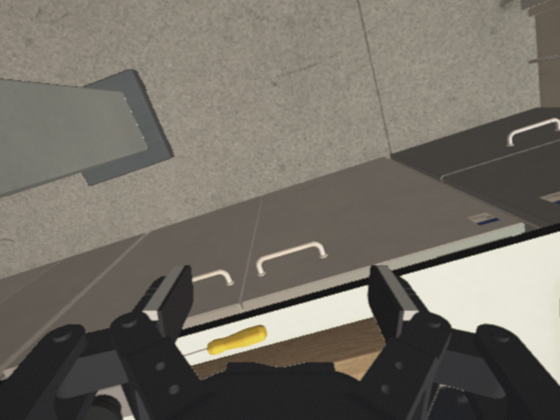

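The scene view shows the mixer at (175,170), the bottle at (208,212), two specimens on the tray at (300,243) and (334,241), the tote at (263,290) and the tape at (313,360). I'll zoom in next.

```bash
cat > h.py <<'E'
import cv2,numpy as np
from cell import env
from scipy.spatial.transform import Rotation as R
def rot(q): return R.from_quat([q[1],q[2],q[3],q[0]]).as_matrix()
def ray(c,u,v):
    K=c['mtx'];d=np.array([(u-K[0,2])/K[0,0],-(v-K[1,2])/K[1,1],-1.]);d=rot(c['attitude'])@d
    return np.array(c['eye']),d/np.linalg.norm(d)
def plane(c,u,v,z):
    e,d=ray(c,u,v);return e+d*(z-e[2])/d[2]
def proj(c,P):
    K=c['mtx'];p=rot(c['attitude']).T@(np.array(P)-c['eye']);return np.array([K[0,2]+K[0,0]*p[0]/-p[2],K[1,2]-K[1,1]*p[1]/-p[2]])
def tri(c1,p1,c2,p2):
    e1,d1=ray(c1,*p1);e2,d2=ray(c2,*p2)
    A=np.stack([d1,-d2],1);t=np.linalg.lstsq(A,e2-e1,rcond=None)[0]
    a=e1+t[0]*d1;b=e2+t[1]*d2;return (a+b)/2,np.linalg.norm(a-b)
def crop(src,name,x0,y0,w,h,s):
    im=cv2.imread(src) if isinstance(src,str) else src
    cv2.imwrite(name,cv2.resize(im[y0:y0+h,x0:x0+w],None,fx=s,fy=s,interpolation=cv2.INTER_CUBIC))
E
python3 - <<'E'
from h import *
crop('pics/scene0.png','pics/s_a.png',140,140,160,120,5)
crop('pics/scene0.png','pics/s_b.png',220,210,200,150,4)
crop('pics/scene0.png','pics/s_c.png',220,270,200,150,4)
crop('pics/side0.png','pics/d_a.png',180,140,200,150,4)
crop('pics/side0.png','pics/d_c.png',220,215,200,150,4)
E
```

```text
(no output)
```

View pics/s_a.png

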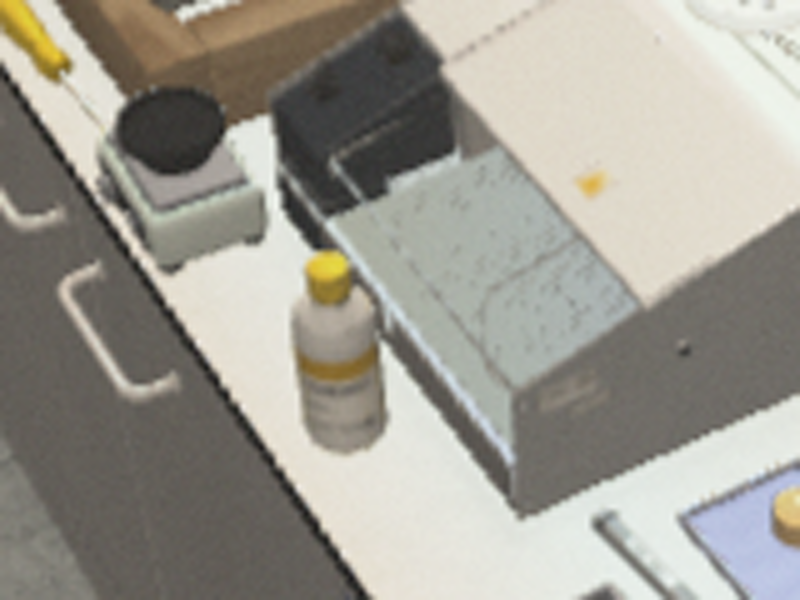

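View pics/s_b.png

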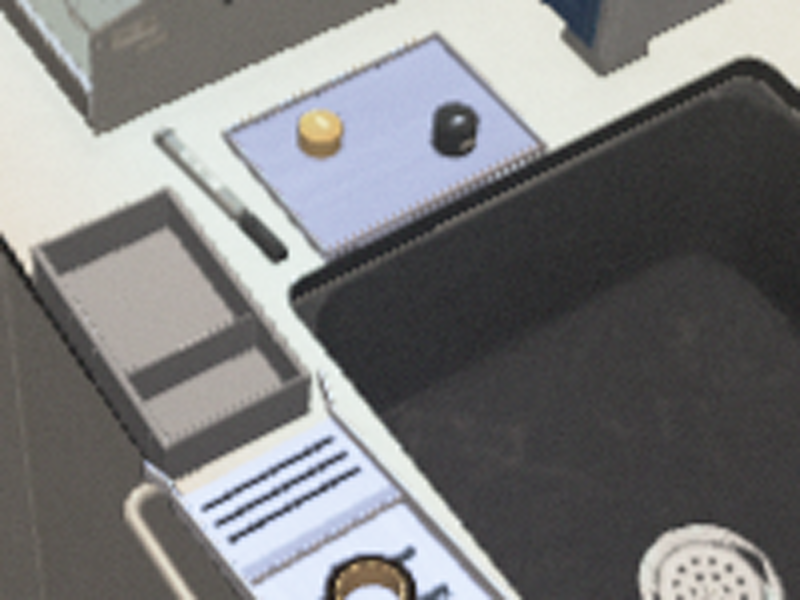

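View pics/s_c.png

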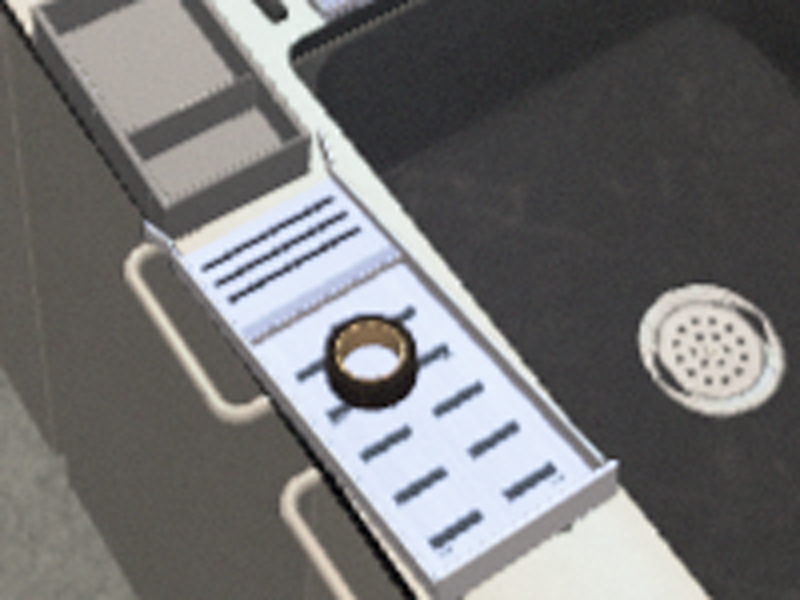

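View pics/d_a.png

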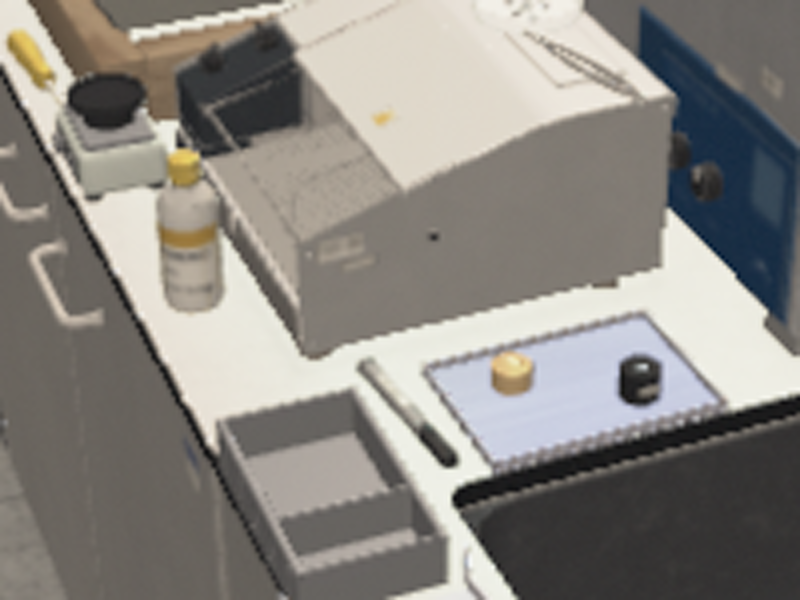

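View pics/d_c.png

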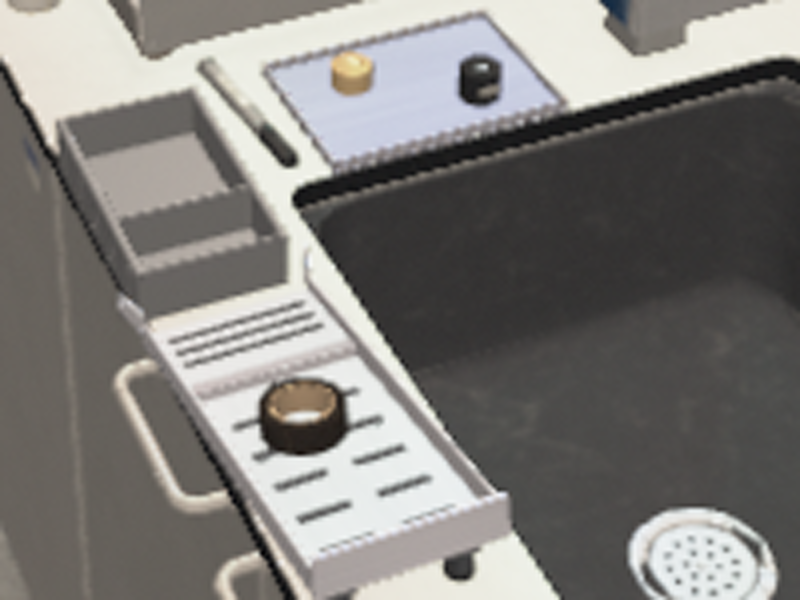

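Run:
```python
from h import *
s=env.calibration('scene');d=env.calibration('side')
f=lambda ox,oy,k:(lambda x,y:((x+.5)/k-.5+ox,(y+.5)/k-.5+oy))
sa=f(140,140,5);sb=f(220,210,4);sc=f(220,270,4);da=f(180,140,4);dc=f(220,215,4)
L=[('cup rim',sa(171,122),da(106,97),.075),('cap top',sa(328,262),da(184,158),.124),
('sand top',sb(321,126),da(513,358),.02),('black top',sb(456,117),da(642,365),.026),
('tote BN',sb(33,245),dc(60,122),.04),('tote BF',sb(165,190),dc(195,92),.04),('tote FF',sb(310,378),dc(285,238),.04),('tote FN',sb(165,455),dc(133,280),.04),
('lip N',sc(250,340),dc(200,392),.0127),('lip F',sc(400,260),dc(355,347),.0127),
('toe N',sc(178,250),dc(147,320),.0),('toe F',sc(333,180),dc(303,285),.0),
('endstop N',sc(435,588),dc(313,568),.05),('endstop F',sc(617,465),dc(508,495),.05),
('tape top',sc(370,348),dc(304,402),.035)]
for n,a,b,z in L:
    p,e=tri(s,a,d,b); print(n,np.round(p,3),round(e,4),'scene@z',np.round(plane(s,*a,z)[:2],3),'side@z',np.round(plane(d,*b,z)[:2],3))
```

```text
cup rim [0.437 0.3   0.055] 0.0027 scene@z [0.431 0.277] side@z [0.428 0.263]
cap top [0.44  0.08  0.113] 0.0019 scene@z [0.437 0.069] side@z [0.434 0.061]
sand top [ 0.606 -0.136  0.027] 0.0026 scene@z [ 0.608 -0.131] side@z [ 0.612 -0.127]
black top [ 0.689 -0.174  0.023] 0.001 scene@z [ 0.686 -0.176] side@z [ 0.687 -0.178]
tote BN [ 0.396 -0.123  0.025] 0.0002 scene@z [ 0.391 -0.135] side@z [ 0.39  -0.143]
tote BF [ 0.49  -0.128  0.025] 0.0026 scene@z [ 0.483 -0.139] side@z [ 0.485 -0.147]
tote FF [ 0.484 -0.305  0.035] 0.0007 scene@z [ 0.482 -0.308] side@z [ 0.481 -0.311]
tote FN [ 0.384 -0.306  0.035] 0.0013 scene@z [ 0.383 -0.308] side@z [ 0.382 -0.311]
lip N [ 0.394 -0.386  0.009] 0.0033 scene@z [ 0.391 -0.388] side@z [ 0.394 -0.389]
lip F [ 0.492 -0.39   0.013] 0.0018 scene@z [ 0.491 -0.39 ] side@z [ 0.493 -0.39 ]
toe N [ 0.388 -0.315  0.009] 0.0007 scene@z [ 0.39 -0.31] side@z [ 0.391 -0.306]
toe F [ 0.489 -0.323  0.009] 0.0017 scene@z [ 0.494 -0.318] side@z [ 0.492 -0.313]
endstop N [ 0.386 -0.567  0.052] 0.0036 scene@z [ 0.385 -0.567] side@z [ 0.389 -0.566]
endstop F [ 0.499 -0.567  0.058] 0.0012 scene@z [ 0.502 -0.564] side@z [ 0.503 -0.56 ]
tape top [ 0.441 -0.432  0.026] 0.0012 scene@z [ 0.437 -0.436] side@z [ 0.438 -0.441]
```

Call:
{"method": "servo_tool", "body": {
  "increments": [
    [0,0,-0.2,0.125],
    [0,0,-0.2,0.125],
    [0,0,-0.2,0.125],
    [0,0,-0.2,0.125],
    [0,0,-0.2,0.125],
    [0,0,-0.2,0.125],
    [0,0,-0.2,0.125],
    [0,0,-0.2,0.125]
  ],
  "claw": 0.78,
  "newtons": 40
}}

```text
time_s: 0.82
position: [0.2042, 0.6168, 0.2953]
tool_rot: [0.0, 0.615, 0.788, -0.0]
wrist_force: [0.3, 0.0, 0.4]
grip_width: 0.0666
```

```bash
cat >> h.py <<'E'
def st():
    o=env.get_obs();q=o['tool_rot'];M=rot(q)
    print('t%.2f'%o['time_s'],'pos',np.round(o['position'],4),'yang',round(np.degrees(np.arctan2(M[1,1],M[0,1])),2),'z',np.round(M[:,2],3),'q',np.round(o['joint_positions'],2),'F',np.round(o['wrist_force'],1),'w',round(float(o['grip_width']),4))
    return o
def to(P,yang=0.0,rel=None):
    o=st();M=rot(o['tool_rot'])
    d=np.array(P)-o['position'];print('d world',np.round(d,4),'tool units',np.round(M.T@d/0.04,2),'yaw',round(np.arctan2(M[1,1],M[0,1])-np.radians(yang),3))
E
python3 -c "
from h import *
st()"
```

```text
t0.82 pos [0.2042 0.6168 0.2953] yang 14.04 z [-0.    -0.001 -1.   ] q [-1.48  0.37  0.23  1.45 -0.08  1.33 -1.  ] F [0.3 0.  0.4] w 0.0666
```

Call:
{"method": "servo_tool", "body": {
  "increments": [
    [0,0,0,0.12],
    [0,0,0,0.125],
    [-0.7,0.65,0,0],
    [-0.7,0.65,0,0],
    [-0.7,0.65,0,0],
    [-0.7,0.65,0,0],
    [-0.7,0.65,0,0],
    [-0.7,0.65,0,0]
  ]
}}

```text
time_s: 1.48
position: [0.3622, 0.4483, 0.2951]
tool_rot: [-0.0, 0.705, 0.709, -0.0]
wrist_force: [0.6, 0.9, 1.1]
grip_width: 0.0667
```

Call:
{"method": "servo_tool", "body": {
  "increments": [
    [-0.7,0.65,0,0],
    [-0.7,0.6,0,0],
    [-0.9,0.3,0,0],
    [-1,0,0,0],
    [-1,0,0,0],
    [-1,0,0,0],
    [-1,0,0,0],
    [-1,0,0,0]
  ]
}}

```text
time_s: 2.15
position: [0.4246, 0.1563, 0.295]
tool_rot: [-0.0, 0.705, 0.709, -0.0]
wrist_force: [1.2, 0.3, 0.5]
grip_width: 0.0661
```

```bash
python3 -c "
from h import *
to([.44,-.40,.2])"
```

```text
t2.15 pos [0.4246 0.1563 0.295 ] yang 0.36 z [-0.  0. -1.] q [-1.   -0.02  0.55  1.9   0.01  1.26 -0.45] F [1.2 0.3 0.5] w 0.0661
d world [ 0.0154 -0.5563 -0.095 ] tool units [-13.91   0.3    2.37] yaw 0.006
```

Call:
{"method": "servo_tool", "body": {
  "increments": [
    [-1,0.1,0,0],
    [-1,0.1,0,0],
    [-1,0.1,0,0],
    [-1,0,0,0],
    [-1,0,0,0],
    [-1,0,0,0],
    [-1,0,0.1,0],
    [-1,0,0.2,0]
  ]
}}

```text
time_s: 2.82
position: [0.4391, -0.1635, 0.284]
tool_rot: [0.001, 0.705, 0.709, 0.002]
wrist_force: [1.5, -0.2, -0.7]
grip_width: 0.0665
```

Call:
{"method": "servo_tool", "body": {
  "increments": [
    [-1,0,0.4,0],
    [-1,0,0.4,0],
    [-1,0,0.4,0],
    [-1,0,0.4,0],
    [-1,0,0.2,0],
    [-0.6,0,0,0],
    [0,0,0,0],
    [0,0,0,0]
  ]
}}

```text
time_s: 3.48
position: [0.4392, -0.3818, 0.2129]
tool_rot: [-0.0, 0.706, 0.708, -0.001]
wrist_force: [0.2, 0.3, 1.0]
grip_width: 0.0663
```

```bash
python3 -c "
from h import *
st()
c=env.calibration('wrist');im=env.capture('wrist')[:,:,::-1];cv2.imwrite('pics/w1.png',im);print(c['eye'])
np.save('w1.npy',c,allow_pickle=True)"
```

```text
t3.48 pos [ 0.4392 -0.3818  0.2129] yang 0.14 z [-0.002 -0.    -1.   ] q [-0.08  0.44  0.97  1.74 -0.39  1.16  1.  ] F [0.2 0.3 1. ] w 0.0663
[ 0.43874909 -0.30266279  0.35553799]
```

View pics/w1.png

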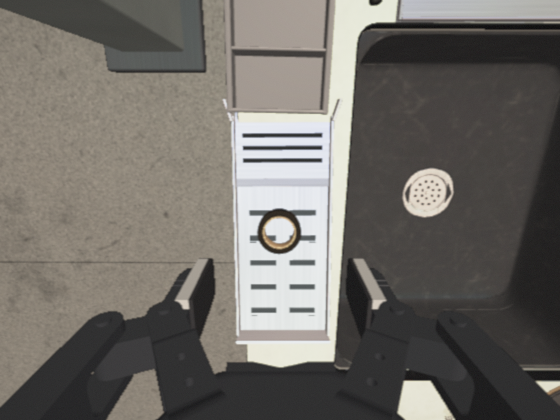

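Wrist view: tape at (279,231), lip line about row 182, rails at columns 236 and 331, tote front edge about row 110.

```bash
python3 -c "
from h import *
c=np.load('w1.npy',allow_pickle=True).item();im=cv2.imread('pics/w1.png')
crop(im,'pics/w1c.png',200,0,150,120,5)
crop(im,'pics/w1d.png',220,90,130,100,6)
P=lambda u,v,z:np.round(plane(c,u,v,z),4)
g=im.max(2);m=((g<100)*255).astype(np.uint8);m[:,:245]=0;m[:,320:]=0;m[:200]=0;m[262:]=0
n,l,s,ce=cv2.connectedComponentsWithStats(m)
i=1+s[1:,4].argmax();print(s[i],ce[i])
print('tape',P(279.5,231,.03),'lip',P(283,180,.0127),P(283,187,.0127),'railsN',P(236,182,.02),'F',P(331,182,.02),'mid at end',P(238,335,.045),P(329,335,.045))
"
```

```text
[251 209  63  44 753] [280.26162019 226.61487384]
tape [ 0.4377 -0.4379  0.03  ] lip [ 0.4415 -0.3817  0.0127] [ 0.4415 -0.39    0.0127] railsN [ 0.3883 -0.3825  0.02  ] F [ 0.4957 -0.3821  0.02  ] mid at end [ 0.3863 -0.5719  0.045 ] [ 0.4997 -0.5713  0.045 ]
```

View pics/w1c.png

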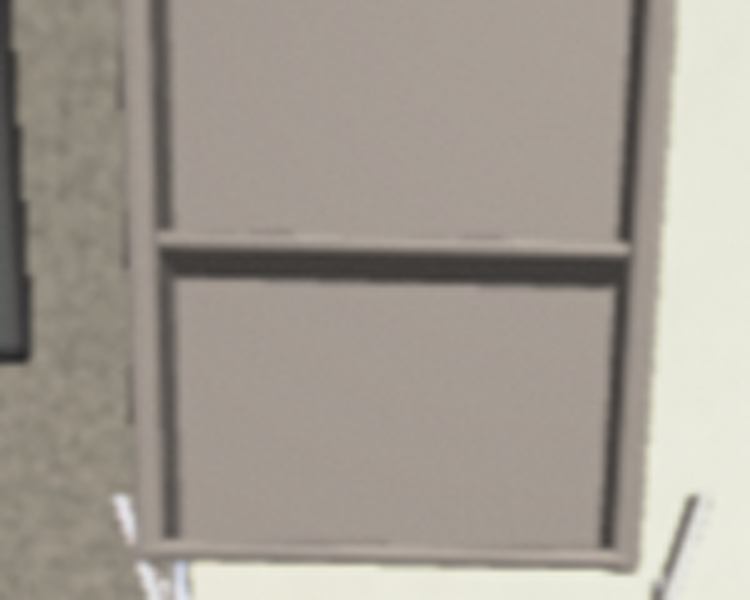

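View pics/w1d.png

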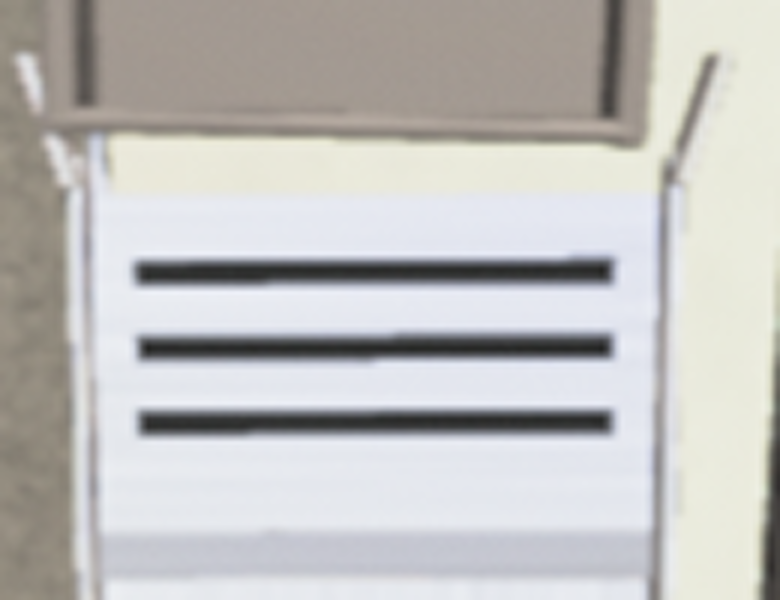

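Call:
{"method": "servo_tool", "body": {
  "increments": [
    [-0.4,0,0.6,0],
    [-0.4,0,0.7,0],
    [-0.3,0,0.7,0],
    [-0.3,0,0.7,0],
    [0,0,0.7,0],
    [0,0,0.6,0],
    [0,0,0,0],
    [0,0,0,0]
  ],
  "claw": 0.73
}}

```text
time_s: 4.2
position: [0.4414, -0.4338, 0.0529]
tool_rot: [-0.001, 0.704, 0.71, 0.001]
wrist_force: [-0.0, -0.4, 0.6]
grip_width: 0.0624
```

```bash
python3 -c "
from h import *
to([.4385,-.438,.014])
c=env.calibration('wrist');im=env.capture('wrist')[:,:,::-1];cv2.imwrite('pics/w2.png',im)
c=np.load('w1.npy',allow_pickle=True).item()
print('toe',plane(c,285,122,0))"
```

```text
t4.20 pos [ 0.4414 -0.4338  0.0529] yang 0.49 z [-0.001  0.003 -1.   ] q [ 0.15  0.68  0.79  1.79 -0.59  0.93  1.21] F [-0.  -0.4  0.6] w 0.0624
d world [-0.0029 -0.0042 -0.0389] tool units [-0.11 -0.07  0.97] yaw 0.009
toe [ 0.44347098 -0.31782022  0.        ]
```

View pics/w2.png

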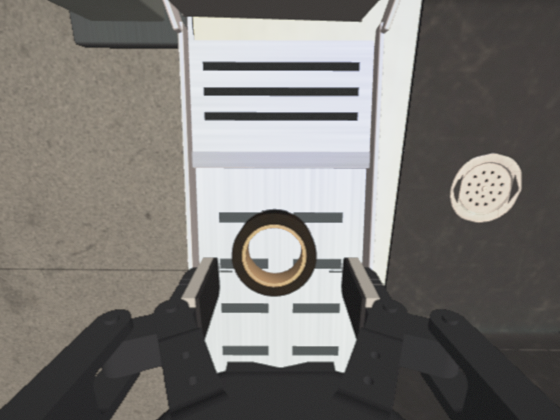

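Call:
{"method": "servo_tool", "body": {
  "increments": [
    [-0.1,-0.07,0.2,0],
    [0,0,0.3,0],
    [0,0,0.3,0],
    [0,0,0.17,0],
    [0,0,0,0],
    [0,0,0,0],
    [0,0,0,0],
    [0,0,0,0]
  ]
}}

```text
time_s: 4.92
position: [0.4382, -0.4407, 0.015]
tool_rot: [0.0, 0.705, 0.709, -0.0]
wrist_force: [0.3, 0.5, 0.2]
grip_width: 0.062
```

Call:
{"method": "servo_tool", "body": {
  "increments": [
    [0,0,0,0],
    [0,0,0,0],
    [0,0,0,0],
    [0,0,0,0],
    [0,0,0,0],
    [0,0,-0.2,0],
    [0,0,-0.4,0],
    [0,0,-0.4,0]
  ],
  "claw": 0,
  "newtons": 30
}}

```text
time_s: 5.58
position: [0.4374, -0.4396, 0.0544]
tool_rot: [-0.001, 0.705, 0.709, -0.0]
wrist_force: [0.3, 0.2, -0.1]
grip_width: 0.0498
```

```bash
python3 -c "
from h import *
st()
c=env.calibration('wrist');im=env.capture('wrist')[:,:,::-1];cv2.imwrite('pics/w3.png',im)"
```

```text
t5.58 pos [ 0.4374 -0.4396  0.0544] yang 0.34 z [-0.002  0.001 -1.   ] q [ 0.16  0.68  0.79  1.79 -0.59  0.93  1.21] F [ 0.3  0.2 -0.1] w 0.0498
```

View pics/w3.png

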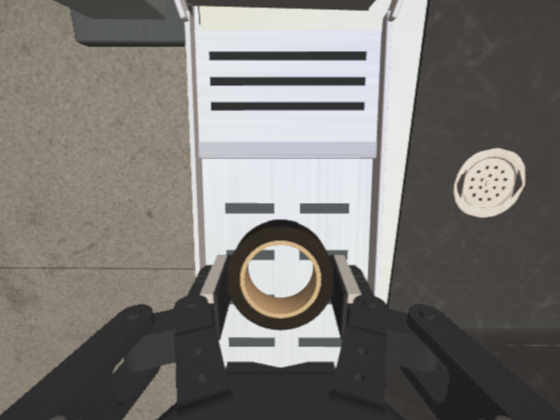

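Call:
{"method": "servo_tool", "body": {
  "increments": [
    [0.3,0,-0.9,0],
    [0.4,0,-0.9,0],
    [0.6,0,-0.7,0],
    [0.7,0,-0.7,0],
    [0.8,0,-0.6,0],
    [0.9,0,-0.4,0],
    [1,0,0,0],
    [1,0,0,0]
  ]
}}

```text
time_s: 6.3
position: [0.4367, -0.2112, 0.2231]
tool_rot: [0.001, 0.705, 0.709, 0.001]
wrist_force: [0.3, 1.0, -1.3]
grip_width: 0.0498
```

Call:
{"method": "servo_tool", "body": {
  "increments": [
    [1,-0.05,0,0],
    [1,-0.05,0,0],
    [1,-0.05,0,0],
    [1,-0.05,0,0],
    [1,-0.05,0,0],
    [1,-0.05,0,0],
    [1,0,0,0],
    [0.5,0,0,0]
  ]
}}

```text
time_s: 6.97
position: [0.4217, 0.093, 0.2225]
tool_rot: [-0.001, 0.703, 0.711, 0.001]
wrist_force: [-0.0, -0.8, -0.5]
grip_width: 0.0495
```

```bash
python3 -c "
from h import *
to([.423,.17,.2])
c=env.calibration('wrist');im=env.capture('wrist')[:,:,::-1];cv2.imwrite('pics/w4.png',im);np.save('w4.npy',c,allow_pickle=True)"
```

```text
t6.97 pos [0.4217 0.093  0.2225] yang 0.71 z [ 0.     0.003 -1.   ] q [-1.15 -0.01  0.84  2.05  0.    1.09 -0.3 ] F [-0.  -0.8 -0.5] w 0.0495
d world [ 0.0013  0.077  -0.0225] tool units [1.92 0.06 0.57] yaw 0.012
```

View pics/w4.png

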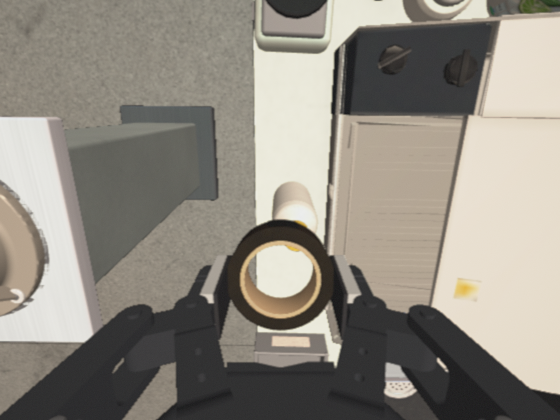

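```bash
python3 -c "
from h import *
c=np.load('w4.npy',allow_pickle=True).item()
P=lambda u,v,z:np.round(plane(c,u,v,z),4)
print('mixer edge',P(293,47,.0),P(293,42,.045),P(257,40,.045),P(330,38,.045),'base far',P(292,184,0),'sides',P(274,195,.02),P(314,205,.02),'edge',P(254,120,0),'dryer',P(333,120,0),P(333,120,.1))
for h in (.04,.08,.124):print(P(294,200,h))
"
```

```text
mixer edge [0.4331 0.2352 0.    ] [0.4314 0.2316 0.045 ] [0.3976 0.2329 0.045 ] [0.4661 0.2354 0.045 ] base far [0.4358 0.0837 0.    ] sides [0.4141 0.0749 0.02  ] [0.4618 0.0632 0.02  ] edge [0.39  0.159 0.   ] dryer [0.4813 0.1601 0.    ] [0.4646 0.1633 0.1   ]
[0.4368 0.075  0.04  ]
[0.4348 0.0869 0.08  ]
[0.4325 0.1    0.124 ]
```

Call:
{"method": "servo_tool", "body": {
  "increments": [
    [0.9,0.03,0.2,0],
    [0.9,0,0.4,0.012],
    [0,0,0.9,0],
    [0,0,0.9,0],
    [0,0,0.9,0],
    [0,0,0.8,0],
    [0,0,0.7,0],
    [0,0,0,0]
  ]
}}

```text
time_s: 7.68
position: [0.4155, 0.1566, 0.0252]
tool_rot: [-0.003, 0.709, 0.705, -0.008]
wrist_force: [-4.5, -4.8, -2.1]
grip_width: 0.0492
```

```bash
python3 -c "
from h import *
to([.423,.165,.007])"
```

```text
t7.68 pos [0.4155 0.1566 0.0252] yang -0.34 z [-0.016 -0.007 -1.   ] q [-1.01  0.41  0.66  2.2  -0.41  0.66 -0.07] F [-4.5 -4.8 -2.1] w 0.0492
d world [ 0.0075  0.0084 -0.0182] tool units [0.21 0.19 0.45] yaw -0.006
```

```bash
python3 -c "
from h import *
for n in ('scene','wrist'): cv2.imwrite('pics/%s5.png'%n,env.capture(n)[:,:,::-1])
crop('pics/scene5.png','pics/s5.png',120,100,200,150,4)
st()"
```

```text
t7.78 pos [0.4209 0.1565 0.0286] yang -0.49 z [-0.005 -0.005 -1.   ] q [-1.01  0.41  0.66  2.2  -0.4   0.66 -0.07] F [ 0.5 -7.4  0.2] w 0.0493
```

View pics/s5.png

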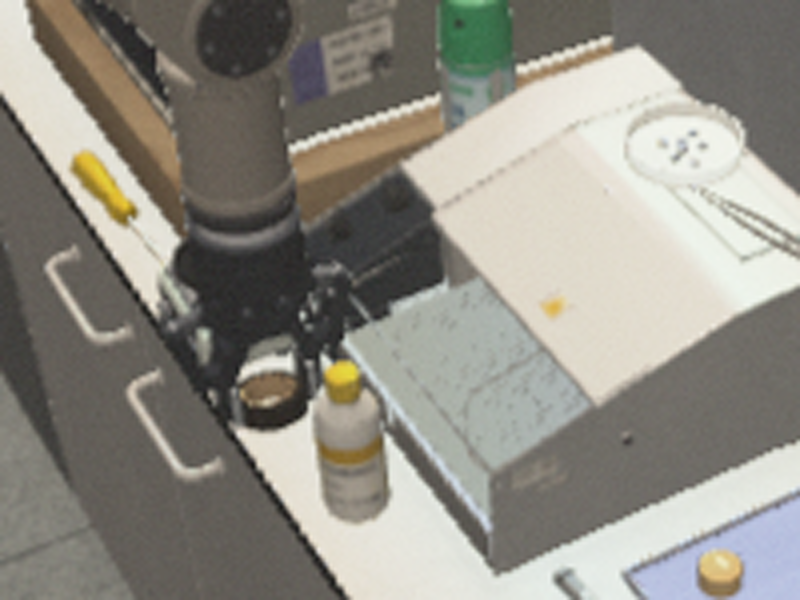

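View pics/wrist5.png

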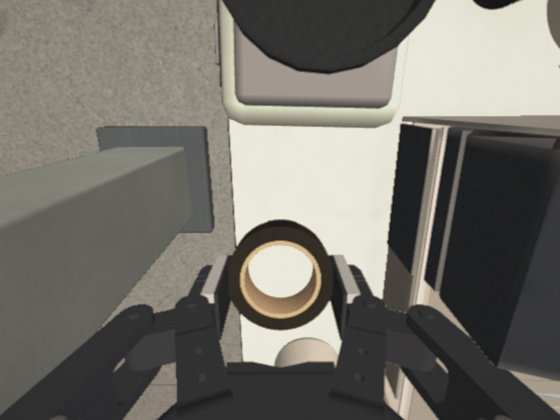

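Call:
{"method": "servo_tool", "body": {
  "increments": [
    [0,0,0,0],
    [0,0,0,0],
    [0,0,0,0],
    [0,0,0,0],
    [0,0,0,0],
    [0,0,0,0],
    [0,0,0,0],
    [0,0,0,0]
  ]
}}

```text
time_s: 8.45
position: [0.4233, 0.1565, 0.0305]
tool_rot: [0.001, 0.711, 0.704, -0.001]
wrist_force: [-0.3, -5.6, -3.7]
grip_width: 0.0497
```

```bash
python3 -c "
from h import *
o=st();print(o['ft_torque'],o['joint_torque'],o['qvel'])"
```

```text
t8.45 pos [0.4233 0.1565 0.0305] yang -0.58 z [-0.    -0.003 -1.   ] q [-1.01  0.4   0.66  2.2  -0.4   0.66 -0.07] F [-0.3 -5.6 -3.7] w 0.0497
[-1.09535055  0.13782715 -0.41363689] [ -3.17930058 -33.1817472    3.41561548 -18.34696949  -0.75525742
  -0.16720797   0.38285762] [-0.00198769 -0.00070824 -0.00048105  0.00158984 -0.00026879  0.00023993
  0.00128479]
```

Call:
{"method": "servo_tool", "body": {
  "increments": [
    [-0.2,0,0,0],
    [-0.25,-0.05,0,0],
    [0,0,0.1,0],
    [0,0,0.2,0],
    [0,0,0.2,0],
    [0,0,0.1,0],
    [0,0,0,0],
    [0,0,0,0]
  ]
}}

```text
time_s: 9.12
position: [0.4212, 0.1418, 0.0061]
tool_rot: [-0.0, 0.709, 0.705, -0.0]
wrist_force: [0.7, 0.1, -0.6]
grip_width: 0.0493
```

```bash
python3 -c "
from h import *
o=st();print(o['ft_torque'])"
```

```text
t9.12 pos [0.4212 0.1418 0.0061] yang -0.32 z [-0.001 -0.    -1.   ] q [-0.94  0.44  0.62  2.22 -0.45  0.6   0.01] F [ 0.7  0.1 -0.6] w 0.0493
[-0.02435975 -0.01455499  0.06501917]
```

Call:
{"method": "servo_tool", "body": {
  "increments": [
    [0,0,0,0],
    [0,0,0,0],
    [0,0,0,0],
    [0,0,0,0],
    [0,0,-0.4,0],
    [0,0,-0.8,0],
    [0,0,-1,0],
    [0,0,-1,0]
  ],
  "claw": 0.72
}}

```text
time_s: 9.78
position: [0.4206, 0.1408, 0.1355]
tool_rot: [0.0, 0.71, 0.705, -0.001]
wrist_force: [0.9, 1.7, -0.6]
grip_width: 0.0615
```

```bash
python3 -c "
from h import *
st()
c=env.calibration('wrist');im=env.capture('wrist')[:,:,::-1];cv2.imwrite('pics/w6.png',im);np.save('w6.npy',c,allow_pickle=True)"
```

```text
t9.78 pos [0.4206 0.1408 0.1355] yang -0.39 z [-0.002 -0.002 -1.   ] q [-1.16  0.19  0.82  2.13 -0.18  0.89 -0.24] F [ 0.9  1.7 -0.6] w 0.0615
```

View pics/w6.png

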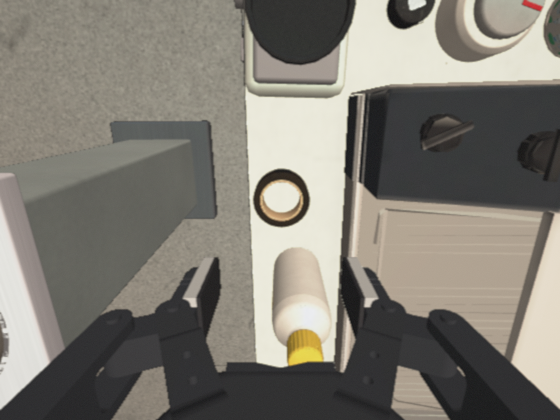

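Tape lies flat at (281,198), standing clear of the bottle and the mixer. Next I'll look at the specimens.

Call:
{"method": "servo_tool", "body": {
  "increments": [
    [0,0,-0.9,0],
    [0,0,-0.9,0],
    [-0.5,0,-0.8,0],
    [-0.9,0,-0.4,0],
    [-1,0,0,0],
    [-1,0,0,0],
    [-1,0,0,0],
    [-1,0,0,0]
  ]
}}

```text
time_s: 10.5
position: [0.4196, -0.0762, 0.2546]
tool_rot: [-0.001, 0.709, 0.705, 0.001]
wrist_force: [0.4, -0.2, -1.0]
grip_width: 0.0617
```

Call:
{"method": "servo_tool", "body": {
  "increments": [
    [-1,0.2,0,0],
    [-0.8,0.6,0,0],
    [-0.6,0.8,0,0],
    [-0.6,0.8,0,0],
    [-0.4,0.9,0,0],
    [-0.2,0.9,0,0],
    [0,0.9,0,0],
    [0,0.2,0,0]
  ],
  "claw": 0.6
}}

```text
time_s: 11.17
position: [0.605, -0.1895, 0.2543]
tool_rot: [-0.003, 0.71, 0.704, -0.002]
wrist_force: [0.3, 1.9, -0.3]
grip_width: 0.0513
```

```bash
python3 -c "
from h import *
st()
c=env.calibration('wrist');im=env.capture('wrist')[:,:,::-1];cv2.imwrite('pics/w7.png',im);np.save('w7.npy',c,allow_pickle=True)"
```

```text
t11.17 pos [ 0.605  -0.1895  0.2543] yang -0.46 z [-0.008  0.001 -1.   ] q [-0.46  0.56  1.04  1.56 -0.49  1.32  0.64] F [ 0.3  1.9 -0.3] w 0.0513
```

View pics/w7.png

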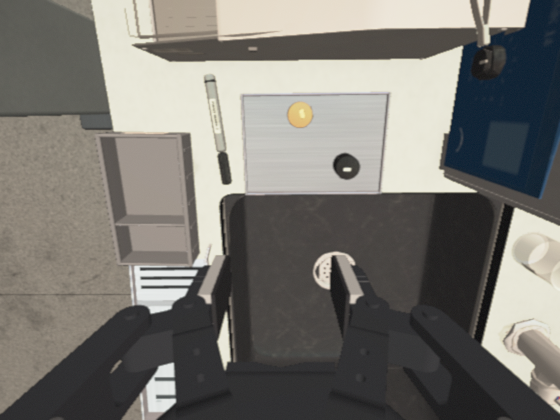

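Sand specimen at (300,115), black at (347,166) on the tray, and the full tote outline at (98,137)–(196,265).

```bash
python3 -c "
from h import *
c=np.load('w7.npy',allow_pickle=True).item()
im=cv2.imread('pics/w7.png');hsv=cv2.cvtColor(im,cv2.COLOR_BGR2HSV)
m=cv2.inRange(hsv,(12,80,90),(30,255,255));m[:90]=0;m[150:]=0;m[:,:240]=0;m[:,390:]=0
M=cv2.moments(m);u=(M['m10']/M['m00'],M['m01']/M['m00']);print(u)
m2=((im.max(2)<70)*255).astype(np.uint8);m2[:140]=0;m2[188:]=0;m2[:,:310]=0;m2[:,375:]=0
n,l,s,ce=cv2.connectedComponentsWithStats(m2);i=1+s[1:,4].argmax();print(s[i],ce[i])
P=lambda u,v,z:np.round(plane(c,u,v,z)[:2],4)
print('sand',P(*u,.014),P(300.5,115,.02),'black',P(347,166,.02),P(347,165,.027))
print('dryer foot',P(300,62,0),P(300,58,.0))
for p in [(99,137),(190,133),(196,264),(118,266)]: print(P(*p,.04))
print('part',P(115,220,.038),P(193,216,.038))
crop(im,'pics/w7c.png',80,110,130,170,3.5)
crop(im,'pics/w7d.png',230,80,170,120,4.5)
"
```

```text
(299.4656652360515, 114.46781115879828)
[334 154  24  25 387] [345.05943152 165.12144703]
sand [ 0.6262 -0.1179] [ 0.6272 -0.1184] black [ 0.6859 -0.1796] [ 0.6843 -0.1771]
dryer foot [ 0.6269 -0.0585] [ 0.6268 -0.0542]
[ 0.3939 -0.1405]
[ 0.4997 -0.1367]
[ 0.4908 -0.3049]
[ 0.3869 -0.3076]
part [ 0.3932 -0.2433] [ 0.4927 -0.2384]
```

View pics/w7c.png

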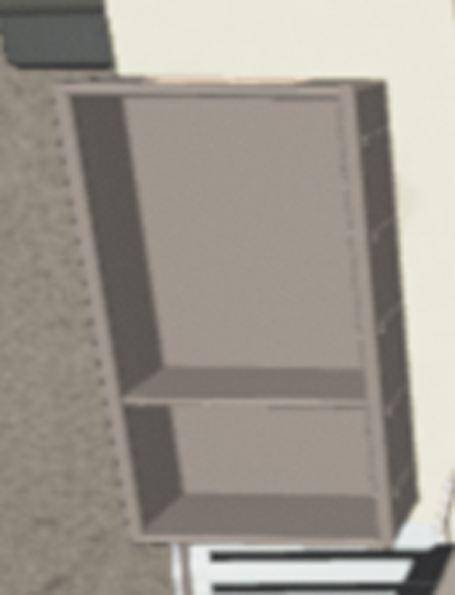

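View pics/w7d.png

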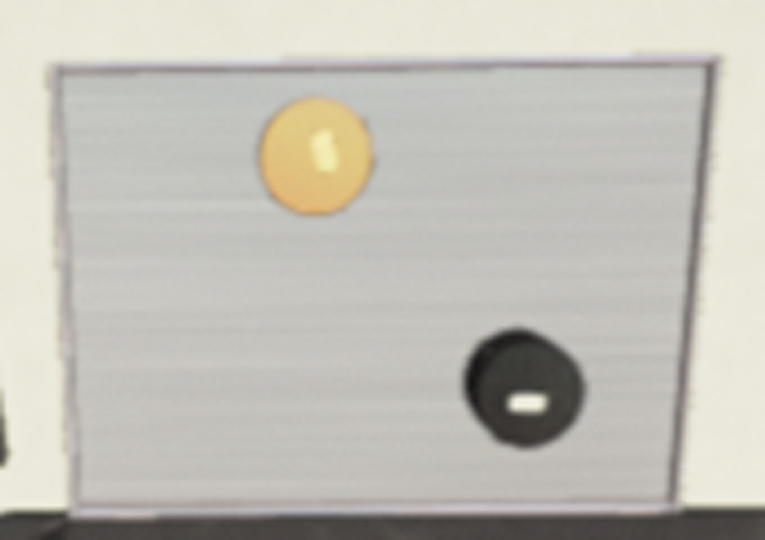

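```bash
python3 -c "
from h import *
o=st()
c=env.calibration('wrist');im=env.capture('wrist')[:,:,::-1];cv2.imwrite('pics/w8.png',im)
s=env.calibration('scene');im2=env.capture('scene')[:,:,::-1];cv2.imwrite('pics/s8.png',im2)
def sand(im,c,z,x0,x1,y0,y1):
    hsv=cv2.cvtColor(np.ascontiguousarray(im),cv2.COLOR_BGR2HSV);m=cv2.inRange(hsv,(12,80,90),(30,255,255));k=np.zeros_like(m);k[y0:y1,x0:x1]=m[y0:y1,x0:x1]
    M=cv2.moments(k,True);u=(M['m10']/M['m00'],M['m01']/M['m00']);return u,np.round(plane(c,*u,z),4),M['m00']
print(sand(im,c,.019,240,390,90,150),sand(im2,s,.013,270,340,220,270))
print(c['eye'])
P=lambda u,v,z:np.round(plane(c,u,v,z)[:2],4)
for p in [(98.6,135.7),(180,134.3),(190.9,264.3),(119.4,264.3)]: print(P(*p,.04))
"
```

```text
t11.22 pos [ 0.604  -0.1893  0.2545] yang -0.44 z [-0.009  0.001 -1.   ] q [-0.46  0.56  1.04  1.56 -0.49  1.32  0.64] F [1.2 0.6 0.4] w 0.0513
((300.47751605995717, 114.52890792291221), array([ 0.6259, -0.1177,  0.019 ]), 467.0) ((302.2, 236.89411764705883), array([ 0.6258, -0.1167,  0.013 ]), 85.0)
[ 0.60546147 -0.11042313  0.39728143]
[ 0.3922 -0.1389]
[ 0.4867 -0.138 ]
[ 0.4827 -0.3054]
[ 0.3877 -0.3052]
```

```bash
python3 -c "
from h import *
c=np.load('w7.npy',allow_pickle=True).item()
for u,v in [(300,30),(300,33),(430,28),(200,40),(215,35)]:
    e,d=ray(c,u,v);t=(-.056-e[1])/d[1];print(u,v,e+d*t)
s=env.calibration('scene')
im=cv2.imread('pics/s8.png');crop(im,'pics/s8c.png',190,110,200,150,4)
for u,v in [(244,236)]:print(plane(s,u,v,0))
"
```

```text
300 30 [ 0.61920234 -0.056       0.14386276]
300 33 [ 0.61970278 -0.056       0.13446849]
430 28 [ 0.7135391  -0.056       0.14552628]
200 40 [ 0.53755575 -0.056       0.11352909]
215 35 [ 0.55378913 -0.056       0.13093319]
[ 0.49808486 -0.02034995  0.        ]
```

View pics/s8c.png

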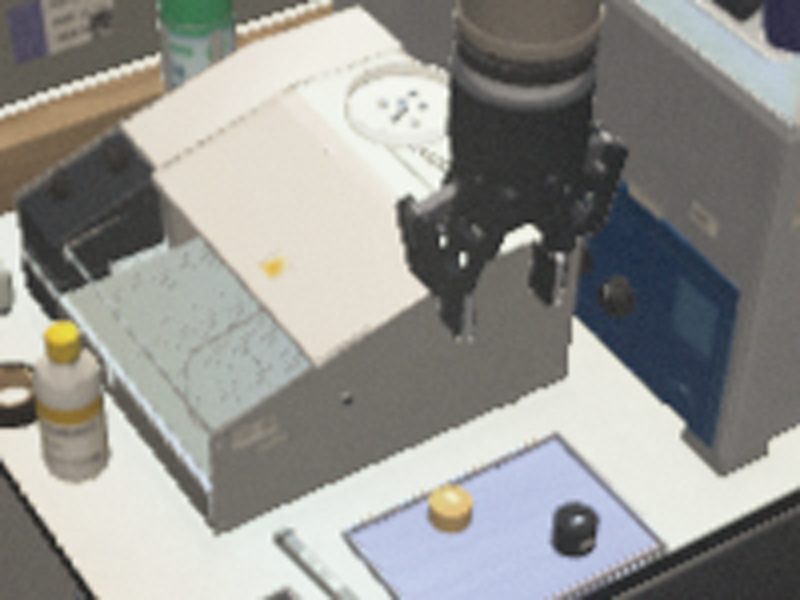

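Call:
{"method": "servo_tool", "body": {
  "increments": [
    [0,0,0,0.125],
    [0,0,0,0.125],
    [0,0,0,0.125],
    [0,0,0,0.125],
    [0,0,0,0.125],
    [0,0,0,0.125],
    [0,0,0,0.125],
    [0,0,0,0.125]
  ]
}}

```text
time_s: 11.98
position: [0.5984, -0.1898, 0.2571]
tool_rot: [-0.003, 0.962, 0.273, -0.003]
wrist_force: [0.8, -0.1, 0.2]
grip_width: 0.0512
```

Call:
{"method": "servo_tool", "body": {
  "increments": [
    [0,0,0,0.125],
    [0,0,0,0.125],
    [0,0,0,0.125],
    [0,0,0,0.125],
    [0,0,0,0.125],
    [0,0,0,0.125],
    [0,0,0,0.125],
    [0,0,0,0.125]
  ]
}}

```text
time_s: 12.65
position: [0.5984, -0.1898, 0.2571]
tool_rot: [-0.002, 0.975, -0.222, -0.004]
wrist_force: [0.1, -0.2, 0.3]
grip_width: 0.0512
```

Call:
{"method": "servo_tool", "body": {
  "increments": [
    [0,0,0,0.125],
    [0,0,0,0.125],
    [0,0,0,0.125],
    [0,0,0,0.125],
    [0,0,0,0.125],
    [0,0,0,0.125],
    [0,0,0,0.125],
    [0,0,0,0.125]
  ]
}}

```text
time_s: 13.32
position: [0.5984, -0.1898, 0.2571]
tool_rot: [0.001, 0.749, -0.662, -0.004]
wrist_force: [-0.1, 0.8, 0.8]
grip_width: 0.0513
```

```bash
python3 -c "
from h import *
to([.626,-.117,.10],180)"
```

```text
t13.32 pos [ 0.5984 -0.1898  0.2571] yang -172.95 z [-0.007  0.005 -1.   ] q [-0.58  0.81  1.44  1.57 -0.8   1.48 -2.12] F [-0.1  0.8  0.8] w 0.0513
d world [ 0.0276  0.0728 -0.1571] tool units [-1.7  -0.93  3.93] yaw -6.16
```

Call:
{"method": "servo_tool", "body": {
  "increments": [
    [-0.5,-0.3,0.3,0.06],
    [-0.5,-0.3,0.4,0.06],
    [-0.4,-0.2,0.5,0],
    [-0.3,-0.1,0.5,0],
    [0,0,0.5,0],
    [0,0,0.6,0],
    [0,0,0.5,0],
    [0,0,0,0]
  ]
}}

```text
time_s: 13.98
position: [0.6274, -0.117, 0.1196]
tool_rot: [0.003, 0.711, -0.703, -0.008]
wrist_force: [-0.3, 0.3, 0.1]
grip_width: 0.0515
```

```bash
python3 -c "
from h import *
to([.626,-.117,.10],180)
c=env.calibration('wrist');im=env.capture('wrist')[:,:,::-1];cv2.imwrite('pics/w9.png',im);np.save('w9.npy',c,allow_pickle=True)
"
```

```text
t13.98 pos [ 0.6274 -0.117   0.1196] yang -179.32 z [-0.016  0.007 -1.   ] q [-0.65  0.96  1.34  1.69 -0.96  1.33 -2.25] F [-0.3  0.3  0.1] w 0.0515
d world [-0.0014  0.     -0.0196] tool units [0.   0.03 0.49] yaw -6.271
```

View pics/w9.png

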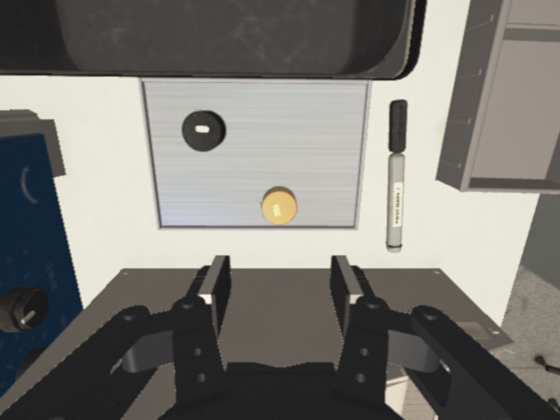

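```bash
python3 -c "
from h import *
c=np.load('w9.npy',allow_pickle=True).item();im=cv2.imread('pics/w9.png')
hsv=cv2.cvtColor(im,cv2.COLOR_BGR2HSV);m=cv2.inRange(hsv,(12,80,90),(30,255,255));m[:170]=0;m[230:]=0;m[:,:240]=0;m[:,320:]=0
M=cv2.moments(m,True);u=(M['m10']/M['m00'],M['m01']/M['m00']);print(u,plane(c,*u,.018))
print('black',plane(c,204,131,.025))
to([.626,-.117,.006],180)
"
```

```text
(278.9958762886598, 205.0278350515464) [ 0.62600288 -0.11934598  0.018     ]
black [ 0.68333768 -0.1799394   0.025     ]
t14.03 pos [ 0.6285 -0.118   0.1221] yang -179.35 z [-0.013  0.005 -1.   ] q [-0.65  0.96  1.34  1.68 -0.96  1.33 -2.25] F [-0.8 -0.7  0.2] w 0.0513
d world [-0.0025  0.001  -0.1161] tool units [-0.01  0.03  2.9 ] yaw -6.272
```

Call:
{"method": "servo_tool", "body": {
  "increments": [
    [0,0.03,0.6,0],
    [0,0,0.7,0],
    [0,0,0.7,0],
    [0,0,0.5,0],
    [0,0,0.3,0],
    [0,0,0.1,0],
    [0,0,0,0],
    [0,0,0,0]
  ]
}}

```text
time_s: 14.7
position: [0.6292, -0.1196, 0.0098]
tool_rot: [0.001, 0.711, -0.703, -0.003]
wrist_force: [0.9, 0.3, 0.3]
grip_width: 0.0511
```

```bash
python3 -c "
from h import *
to([.626,-.118,.006],180)
im=env.capture('wrist')[:,:,::-1];cv2.imwrite('pics/w10.png',im)
"
```

```text
t14.70 pos [ 0.6292 -0.1196  0.0098] yang -179.38 z [-0.006  0.002 -1.   ] q [-0.61  1.07  1.21  1.75 -1.1   1.18 -2.18] F [0.9 0.3 0.3] w 0.0511
d world [-0.0032  0.0016 -0.0038] tool units [-0.04  0.08  0.1 ] yaw -6.272
```

View pics/w10.png

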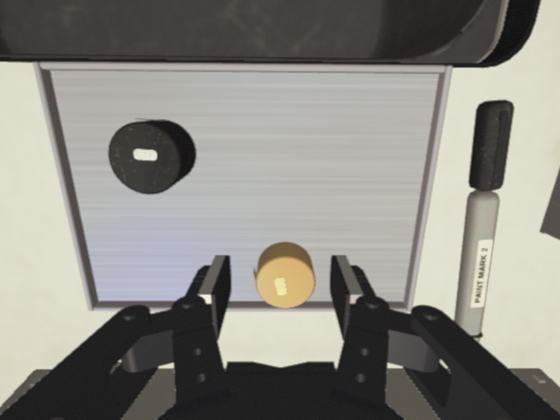

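Call:
{"method": "servo_tool", "body": {
  "increments": [
    [-0.04,0.07,0.1,0],
    [0,0,0,0],
    [0,0,0,0],
    [0,0,0,0],
    [0,0,0,0],
    [0,0,0,0],
    [0,0,0,0],
    [0,0,0,0]
  ],
  "claw": 0,
  "newtons": 25
}}

```text
time_s: 15.42
position: [0.6256, -0.1174, 0.0047]
tool_rot: [0.002, 0.711, -0.703, -0.004]
wrist_force: [-1.0, 1.6, 4.5]
grip_width: 0.0286
```

Call:
{"method": "servo_tool", "body": {
  "increments": [
    [0,0,-0.2,0],
    [0,0,-0.5,0],
    [0,0,-0.8,0],
    [0,0,-0.8,0],
    [0,0,-0.5,0],
    [0,0,0,0],
    [0,0,0,0],
    [0,0,0,0]
  ]
}}

```text
time_s: 16.08
position: [0.626, -0.1174, 0.1152]
tool_rot: [0.002, 0.711, -0.703, -0.005]
wrist_force: [0.2, 0.6, -0.6]
grip_width: 0.0283
```

```bash
python3 -c "
from h import *
to([.438,-.178,.15],180)
im=env.capture('wrist')[:,:,::-1];cv2.imwrite('pics/w11.png',im)
"
```

```text
t16.08 pos [ 0.626  -0.1174  0.1152] yang -179.39 z [-0.01   0.004 -1.   ] q [-0.66  0.96  1.33  1.7  -0.97  1.31 -2.25] F [ 0.2  0.6 -0.6] w 0.0283
d world [-0.188  -0.0606  0.0348] tool units [ 1.46  4.73 -0.83] yaw -6.273
```

View pics/w11.png

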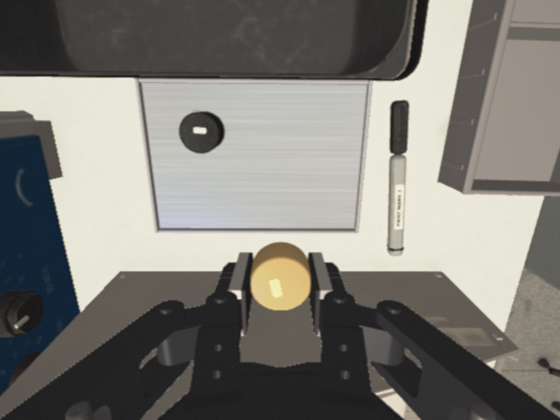

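Call:
{"method": "servo_tool", "body": {
  "increments": [
    [0,0,-0.8,0],
    [0.1,0.8,0,0],
    [0.2,0.9,0,0],
    [0.2,0.9,0,0],
    [0.3,0.9,0,0],
    [0.3,0.8,0,0],
    [0.2,0.4,0,0],
    [0,0,0,0]
  ]
}}

```text
time_s: 16.8
position: [0.4341, -0.1728, 0.1485]
tool_rot: [0.002, 0.709, -0.706, -0.006]
wrist_force: [0.1, -0.0, 0.1]
grip_width: 0.0285
```

```bash
python3 -c "
from h import *
to([.438,-.17,.012],180)
c=env.calibration('wrist');im=env.capture('wrist')[:,:,::-1];cv2.imwrite('pics/w12.png',im);np.save('w12.npy',c,allow_pickle=True)
"
```

```text
t16.80 pos [ 0.4341 -0.1728  0.1485] yang -179.75 z [-0.011  0.007 -1.   ] q [-0.78  0.6   1.44  2.06 -0.68  1.11 -2.15] F [ 0.1 -0.   0.1] w 0.0285
d world [ 0.0039  0.0028 -0.1365] tool units [-0.05 -0.14  3.41] yaw -6.279
```

View pics/w12.png

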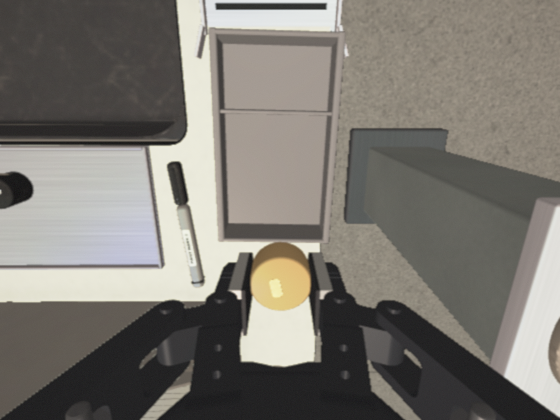

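```bash
python3 -c "
from h import *
c=np.load('w12.npy',allow_pickle=True).item()
P=lambda u,v,z:np.round(plane(c,u,v,z)[:2],4)
for p in [(211,33),(341,36),(327,242),(221,241)]: print(P(*p,.04))
print('partition',P(220,111,.038),P(332,114,.038))
crop('pics/w12.png','pics/w12c.png',195,20,160,230,2.6)
"
```

```text
[ 0.4831 -0.3044]
[ 0.3882 -0.3031]
[ 0.3896 -0.1377]
[ 0.4852 -0.1388]
partition [ 0.48   -0.2503] [ 0.3912 -0.2484]
```

View pics/w12c.png

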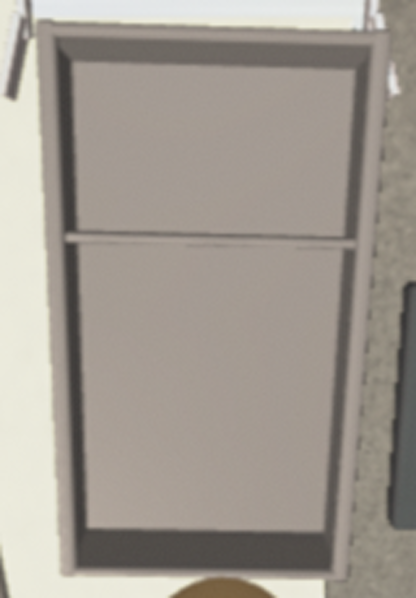

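Call:
{"method": "servo_tool", "body": {
  "increments": [
    [-0.04,-0.1,0.5,0],
    [0,0,0.7,0],
    [0,0,0.8,0],
    [0,0,0.7,0],
    [0,0,0.3,0],
    [0,0,0,0],
    [0,0,0,0],
    [0,0,0,0]
  ]
}}

```text
time_s: 17.52
position: [0.4432, -0.1703, 0.0299]
tool_rot: [0.002, 0.711, -0.703, -0.004]
wrist_force: [0.3, -0.5, -0.7]
grip_width: 0.0285
```

```bash
python3 -c "
from h import *
to([.437,-.17,.0065],180)
"
```

```text
t17.52 pos [ 0.4432 -0.1703  0.0299] yang -179.35 z [-0.008  0.002 -1.   ] q [-0.6   0.72  1.16  2.14 -0.88  0.9  -2.02] F [ 0.3 -0.5 -0.7] w 0.0285
d world [-0.0062  0.0003 -0.0234] tool units [-0.01  0.15  0.59] yaw -6.272
```

Call:
{"method": "servo_tool", "body": {
  "increments": [
    [0,0.14,0.2,0],
    [0,0,0.25,0],
    [0,0,0.13,0],
    [0,0,0,0],
    [0,0,0,0],
    [0,0,0,0],
    [0,0,0,0],
    [0,0,0,0]
  ]
}}

```text
time_s: 18.18
position: [0.4367, -0.17, 0.0066]
tool_rot: [0.002, 0.711, -0.703, -0.004]
wrist_force: [0.3, 1.0, -0.1]
grip_width: 0.0282
```

Call:
{"method": "servo_tool", "body": {
  "increments": [
    [0,0,0,0],
    [0,0,0,0],
    [0,0,0,0],
    [0,0,0,0],
    [0,0,-0.4,0],
    [0,0,-0.8,0],
    [0,0,-0.9,0],
    [0,0,-0.9,0]
  ],
  "claw": 0.58
}}

```text
time_s: 18.85
position: [0.4367, -0.1702, 0.1275]
tool_rot: [0.002, 0.711, -0.704, -0.005]
wrist_force: [1.3, 0.4, -0.1]
grip_width: 0.0497
```

```bash
python3 -c "
from h import *
to([.684,-.179,.12],180)
c=env.calibration('wrist');im=env.capture('wrist')[:,:,::-1];cv2.imwrite('pics/w13.png',im);np.save('w13.npy',c,allow_pickle=True)
"
```

```text
t18.85 pos [ 0.4367 -0.1702  0.1275] yang -179.44 z [-0.01   0.003 -1.   ] q [-0.75  0.62  1.39  2.08 -0.7   1.06 -2.14] F [ 1.3  0.4 -0.1] w 0.0497
d world [ 0.2473 -0.0088 -0.0075] tool units [ 0.28 -6.18  0.12] yaw -6.273
```

View pics/w13.png

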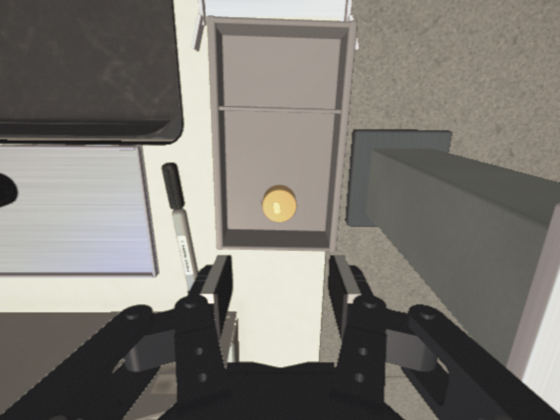

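Sand specimen lies flat in the bay at (280,204). Now the black one.

Call:
{"method": "servo_tool", "body": {
  "increments": [
    [0,-0.6,-0.2,0],
    [0.1,-0.9,0,0],
    [0.1,-0.9,0,0],
    [0.1,-0.9,0,0],
    [0,-0.9,0,0],
    [0,-0.9,0,0],
    [0,-0.8,0,0],
    [0,-0.3,0,0]
  ]
}}

```text
time_s: 19.57
position: [0.69, -0.1782, 0.131]
tool_rot: [0.001, 0.712, -0.702, -0.004]
wrist_force: [-0.3, 1.0, 0.9]
grip_width: 0.0494
```

Call:
{"method": "servo_tool", "body": {
  "increments": [
    [0,0,0,0],
    [0,0,0,0],
    [0,0,0,0],
    [0,0,0,0],
    [0,0,0,0],
    [0,0,0,0],
    [0,0,0,0],
    [0,0,0,0]
  ]
}}

```text
time_s: 20.23
position: [0.6855, -0.1795, 0.1323]
tool_rot: [0.002, 0.711, -0.703, -0.004]
wrist_force: [-0.0, 0.3, -0.3]
grip_width: 0.0498
```

```bash
python3 -c "
from h import *
to([.684,-.179,.01],180)
c=env.calibration('wrist');im=env.capture('wrist')[:,:,::-1];cv2.imwrite('pics/w14.png',im);np.save('w14.npy',c,allow_pickle=True)
"
```

```text
t20.23 pos [ 0.6855 -0.1795  0.1323] yang -179.4 z [-0.009  0.003 -1.   ] q [-0.44  0.9   1.13  1.49 -0.83  1.3  -2.35] F [-0.   0.3 -0.3] w 0.0498
d world [-0.0015  0.0005 -0.1223] tool units [-0.    0.01  3.06] yaw -6.273
```

View pics/w14.png

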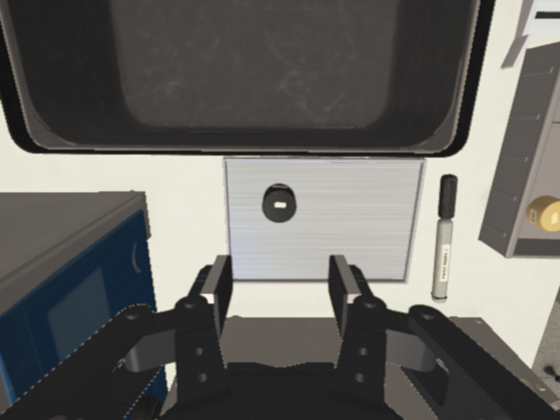

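```bash
python3 -c "
from h import *
c=np.load('w14.npy',allow_pickle=True).item()
im=cv2.imread('pics/w14.png');crop(im,'pics/w14c.png',240,170,80,60,8)
for z in (.023,.028):print(plane(c,279.5,205,z))
"
```

```text
[ 0.68434682 -0.17975911  0.023     ]
[ 0.6844005  -0.18136258  0.028     ]
```

View pics/w14c.png

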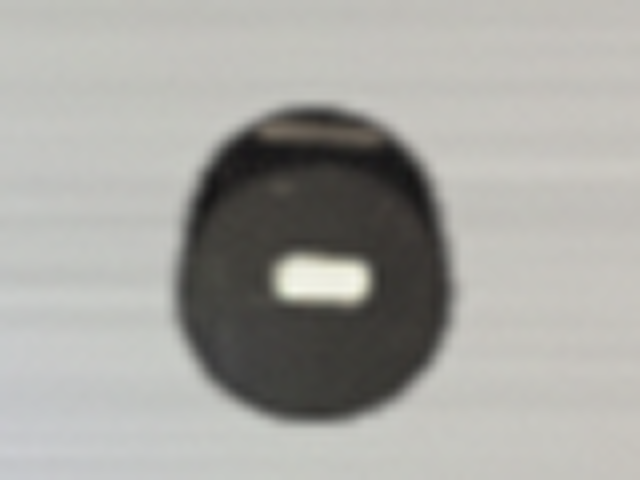

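Call:
{"method": "servo_tool", "body": {
  "increments": [
    [0.02,0,0.6,0],
    [0,0,0.8,0],
    [0,0,0.8,0],
    [0,0,0.5,0],
    [0,0,0.3,0],
    [0,0,0.08,0],
    [0,0,0,0],
    [0,0,0,0]
  ]
}}

```text
time_s: 20.95
position: [0.6854, -0.1808, 0.0105]
tool_rot: [0.002, 0.711, -0.703, -0.003]
wrist_force: [-0.1, -0.3, 1.0]
grip_width: 0.0496
```

```bash
python3 -c "
from h import *
to([.6845,-.1805,.008],180)
"
```

```text
t20.95 pos [ 0.6854 -0.1808  0.0105] yang -179.4 z [-0.007  0.002 -1.   ] q [-0.4   1.01  1.03  1.57 -0.93  1.13 -2.28] F [-0.1 -0.3  1. ] w 0.0496
d world [-0.0009  0.0003 -0.0025] tool units [-0.01  0.02  0.06] yaw -6.273
```

Call:
{"method": "servo_tool", "body": {
  "increments": [
    [0,0.02,0.06,0],
    [0,0,0,0],
    [0,0,0,0],
    [0,0,0,0],
    [0,0,0,0],
    [0,0,0,0],
    [0,0,0,0],
    [0,0,0,0]
  ],
  "claw": 0
}}

```text
time_s: 21.62
position: [0.6845, -0.1806, 0.0081]
tool_rot: [0.002, 0.711, -0.703, -0.003]
wrist_force: [-0.6, 0.0, 5.9]
grip_width: 0.0288
```

Call:
{"method": "servo_tool", "body": {
  "increments": [
    [0,0,-0.2,0],
    [0,0,-0.5,0],
    [0,0,-0.8,0],
    [0,0,-0.8,0],
    [0,0,-0.8,0],
    [0,0.2,-0.3,0],
    [0,0.5,0,0],
    [0,0.8,0,0]
  ]
}}

```text
time_s: 22.28
position: [0.6265, -0.1807, 0.1438]
tool_rot: [0.001, 0.712, -0.702, -0.003]
wrist_force: [-1.1, 0.1, -0.8]
grip_width: 0.0289
```

```bash
python3 -c "
from h import *
to([.437,-.213,.15],180)
"
```

```text
t22.28 pos [ 0.6265 -0.1807  0.1438] yang -179.2 z [-0.006  0.002 -1.   ] q [-0.51  0.82  1.18  1.64 -0.79  1.25 -2.29] F [-1.1  0.1 -0.8] w 0.0289
d world [-0.1895 -0.0323  0.0062] tool units [ 0.74  4.75 -0.13] yaw -6.269
```

Call:
{"method": "servo_tool", "body": {
  "increments": [
    [0.1,0.9,0,0],
    [0.2,0.9,0,0],
    [0.2,0.9,0,0],
    [0.2,0.9,0,0],
    [0.05,0.7,0,0],
    [0,0.4,0,0],
    [0,0,0,0],
    [0,0,0,0]
  ]
}}

```text
time_s: 22.95
position: [0.4365, -0.2124, 0.1443]
tool_rot: [0.001, 0.71, -0.704, -0.005]
wrist_force: [1.4, -0.1, 0.5]
grip_width: 0.0289
```

```bash
python3 -c "
from h import *
to([.437,-.213,.011],180)
c=env.calibration('wrist');im=env.capture('wrist')[:,:,::-1];cv2.imwrite('pics/w15.png',im);np.save('w15.npy',c,allow_pickle=True)
"
```

```text
t22.95 pos [ 0.4365 -0.2124  0.1443] yang -179.45 z [-0.009  0.005 -1.   ] q [-0.65  0.6   1.37  2.03 -0.67  1.09 -2.1 ] F [ 1.4 -0.1  0.5] w 0.0289
d world [ 0.0005 -0.0006 -0.1333] tool units [ 0.03 -0.04  3.33] yaw -6.274
```

View pics/w15.png

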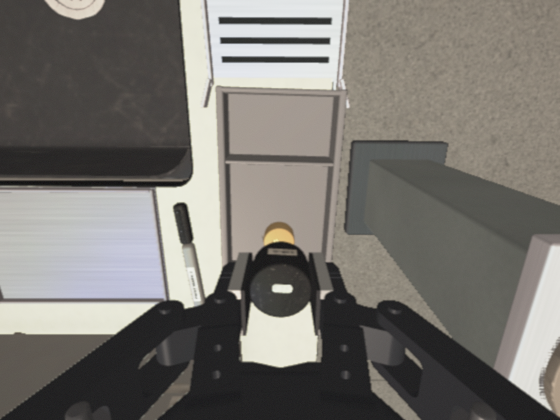

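Call:
{"method": "servo_tool", "body": {
  "increments": [
    [0,0,0.5,0],
    [0,0,0.7,0],
    [0,0,0.8,0],
    [0,0,0.7,0],
    [0,0,0.3,0],
    [0,0,0,0],
    [0,0,0,0],
    [0,0,0,0]
  ]
}}

```text
time_s: 23.67
position: [0.4376, -0.2134, 0.0254]
tool_rot: [0.002, 0.711, -0.703, -0.003]
wrist_force: [0.9, -0.2, 0.5]
grip_width: 0.0288
```

```bash
python3 -c "
from h import *
to([.437,-.213,.0095],180)
"
```

```text
t23.67 pos [ 0.4376 -0.2134  0.0254] yang -179.35 z [-0.007  0.002 -1.   ] q [-0.47  0.71  1.11  2.12 -0.86  0.88 -1.96] F [ 0.9 -0.2  0.5] w 0.0288
d world [-0.0006  0.0004 -0.0159] tool units [-0.01  0.01  0.4 ] yaw -6.272
```

Call:
{"method": "servo_tool", "body": {
  "increments": [
    [0,0,0.2,0],
    [0,0,0.2,0],
    [0,0,0,0],
    [0,0,0,0],
    [0,0,0,0],
    [0,0,0,0],
    [0,0,0,0],
    [0,0,0,0]
  ]
}}

```text
time_s: 24.33
position: [0.4361, -0.2127, 0.0087]
tool_rot: [0.002, 0.711, -0.703, -0.004]
wrist_force: [0.2, 0.1, -0.5]
grip_width: 0.0288
```

Call:
{"method": "servo_tool", "body": {
  "increments": [
    [0,0,0,0],
    [0,0,0,0],
    [0,0,0,0],
    [0,0,0,0],
    [0,0,-0.4,0],
    [0,0,-0.8,0],
    [0,0,-0.9,0],
    [0,0,-0.9,0]
  ],
  "claw": 0.58
}}

```text
time_s: 25.0
position: [0.4363, -0.213, 0.1297]
tool_rot: [0.002, 0.711, -0.704, -0.005]
wrist_force: [1.5, -0.1, 1.0]
grip_width: 0.0494
```

```bash
python3 -c "
from h import *
to([.41,.04,.25],90)
c=env.calibration('wrist');im=env.capture('wrist')[:,:,::-1];cv2.imwrite('pics/w16.png',im);np.save('w16.npy',c,allow_pickle=True)
"
```

```text
t25.00 pos [ 0.4363 -0.213   0.1297] yang -179.44 z [-0.01   0.003 -1.   ] q [-0.63  0.6   1.33  2.05 -0.68  1.06 -2.09] F [ 1.5 -0.1  1. ] w 0.0494
d world [-0.0263  0.253   0.1203] tool units [-6.34  0.63 -2.98] yaw -4.703
```

View pics/w16.png

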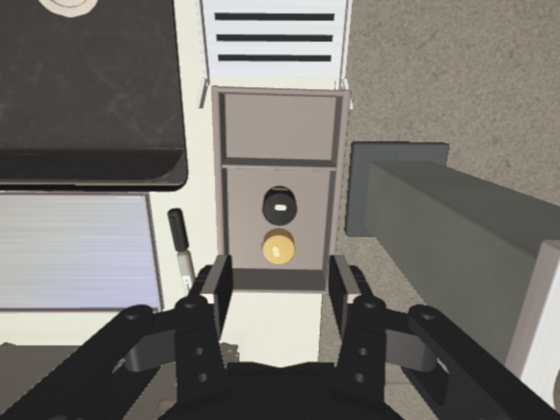

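Call:
{"method": "servo_tool", "body": {
  "increments": [
    [0,0,-0.5,-0.12],
    [0,0,-0.5,-0.12],
    [0,0,-0.5,-0.12],
    [0,0,-0.5,-0.12],
    [0,0,-0.5,-0.12],
    [0,0,-0.3,-0.12],
    [0,0,0,-0.12],
    [0,0,0,-0.12]
  ],
  "claw": 0.8
}}

```text
time_s: 25.72
position: [0.4385, -0.2137, 0.2414]
tool_rot: [-0.001, 0.956, -0.293, -0.004]
wrist_force: [0.5, -0.2, -0.7]
grip_width: 0.0683
```

Call:
{"method": "servo_tool", "body": {
  "increments": [
    [0,0,0,-0.12],
    [0,0,0,-0.12],
    [0,0,0,-0.12],
    [0,0,0,-0.12],
    [0,0,0,-0.12],
    [0,-0.8,0,0],
    [0,-1,0,0],
    [0,-1,0,0]
  ]
}}

```text
time_s: 26.38
position: [0.4374, -0.102, 0.2407]
tool_rot: [-0.001, 1.0, -0.003, -0.004]
wrist_force: [0.9, 0.3, -0.6]
grip_width: 0.068
```

Call:
{"method": "servo_tool", "body": {
  "increments": [
    [0,-1,0,0],
    [0,-0.9,0,0],
    [0,-0.6,0,0],
    [0,-0.4,0,0],
    [0,0,0,0],
    [0,0,0,0],
    [0,0,0,0],
    [0,0,0,0]
  ]
}}

```text
time_s: 27.05
position: [0.4381, 0.0128, 0.2412]
tool_rot: [-0.001, 1.0, -0.002, -0.004]
wrist_force: [-1.1, 0.1, -0.6]
grip_width: 0.068
```

```bash
python3 -c "
from h import *
to([.437,.062,.2],-90)
c=env.calibration('wrist');im=env.capture('wrist')[:,:,::-1];cv2.imwrite('pics/w17.png',im);np.save('w17.npy',c,allow_pickle=True)
"
```

```text
t27.05 pos [0.4381 0.0128 0.2412] yang -90.19 z [-0.009  0.003 -1.   ] q [-1.12 -0.01  1.    2.01  0.01  1.15 -1.7 ] F [-1.1  0.1 -0.6] w 0.068
d world [-0.0011  0.0492 -0.0412] tool units [-0.02 -1.23  1.04] yaw -0.003
```

View pics/w17.png

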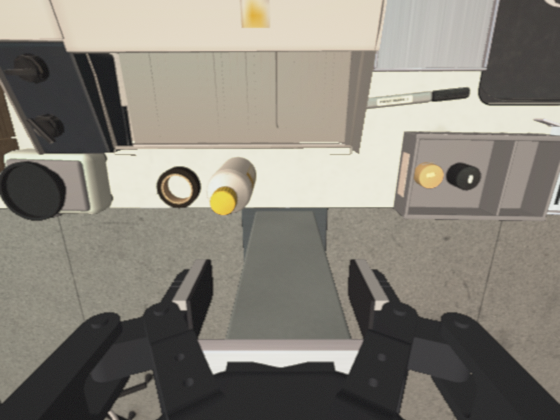

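Overview: cup rim centred near (33,192), bottle cap top (222,203), tape (178,187), tote with both specimens at (430,175) and (464,177).

```bash
python3 -c "
from h import *
c=np.load('w17.npy',allow_pickle=True).item()
im=cv2.imread('pics/w17.png')
print('cap',plane(c,222.5,203,.124),'cup',plane(c,33,190,.075))
crop(im,'pics/w17c.png',0,140,130,90,6);crop(im,'pics/w17d.png',190,140,90,80,7)
"
```

```text
cap [0.43553152 0.06387229 0.124     ] cup [0.43463914 0.27220651 0.075     ]
```

View pics/w17c.png

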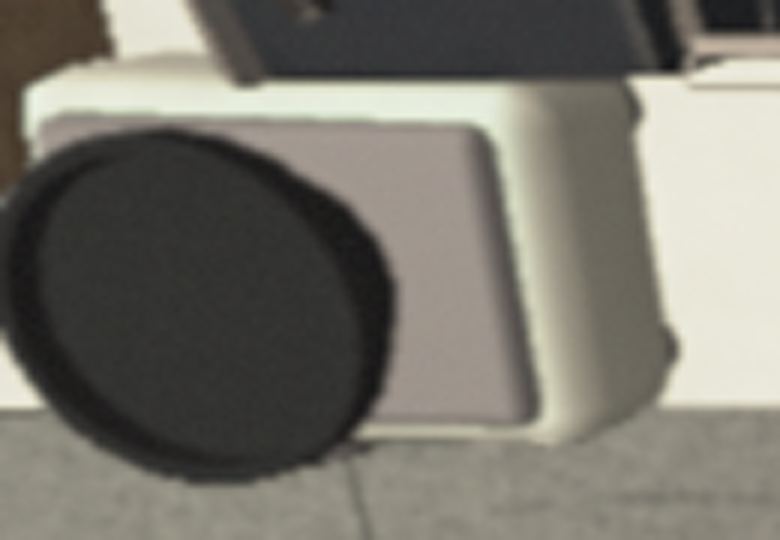

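View pics/w17d.png

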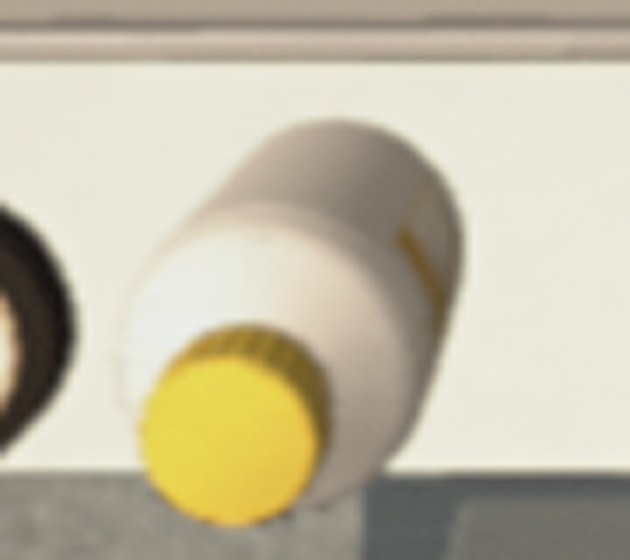

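Call:
{"method": "servo_tool", "body": {
  "increments": [
    [0,-0.4,0,0],
    [0,-0.5,0.2,0],
    [-0.05,-0.3,0.3,0],
    [0,-0.05,0.5,0],
    [0,0,0.6,0],
    [0,0,0.4,0],
    [0,0,0,0],
    [0,0,0,0]
  ]
}}

```text
time_s: 27.77
position: [0.4349, 0.0646, 0.1608]
tool_rot: [-0.001, 1.0, -0.0, -0.005]
wrist_force: [-0.0, 0.0, -0.2]
grip_width: 0.0681
```

```bash
python3 -c "
from h import *
to([.436,.063,.058],-90)
c=env.calibration('wrist');im=env.capture('wrist')[:,:,::-1];cv2.imwrite('pics/w18.png',im);np.save('w18.npy',c,allow_pickle=True)
"
```

```text
t27.77 pos [0.4349 0.0646 0.1608] yang -90.05 z [-0.011  0.001 -1.   ] q [-1.11  0.16  0.96  2.11 -0.16  0.96 -1.64] F [-0.   0.  -0.2] w 0.0681
d world [ 0.0011 -0.0016 -0.1028] tool units [0.06 0.04 2.57] yaw -0.001
```

View pics/w18.png

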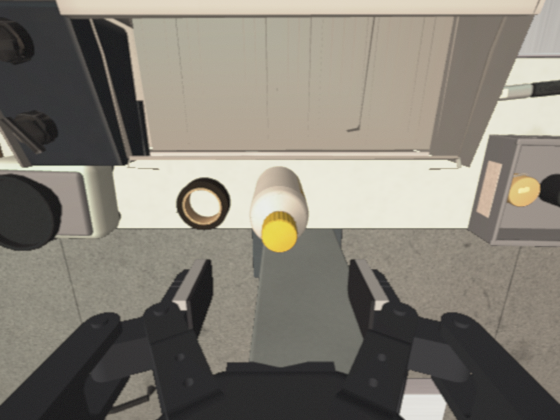

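```bash
python3 -c "
from h import *
c=np.load('w18.npy',allow_pickle=True).item()
print('cap',plane(c,279.5,234,.124),'base far',plane(c,278,167,0),'cup',plane(c,26,212,.075))
"
```

```text
cap [0.43717648 0.06420403 0.124     ] base far [0.45597416 0.06597002 0.        ] cup [0.43474618 0.26578197 0.075     ]
```

Call:
{"method": "servo_tool", "body": {
  "increments": [
    [0.06,0,0.4,0],
    [0,0,0.6,0],
    [0,0,0.6,0],
    [0,0,0.5,0],
    [0,0,0.35,0],
    [0,0,0.1,0],
    [0,0,0,0],
    [0,0,0,0]
  ]
}}

```text
time_s: 28.48
position: [0.4383, 0.0654, 0.0606]
tool_rot: [-0.002, 1.0, -0.0, -0.003]
wrist_force: [-1.0, 0.3, 0.0]
grip_width: 0.0685
```

```bash
python3 -c "
from h import *
to([.436,.0645,.058],-90)
im=env.capture('wrist')[:,:,::-1];cv2.imwrite('pics/w19.png',im)
"
```

```text
t28.48 pos [0.4383 0.0654 0.0606] yang -90.01 z [-0.007  0.004 -1.   ] q [-0.94  0.37  0.82  2.19 -0.41  0.74 -1.41] F [-1.   0.3  0. ] w 0.0685
d world [-0.0023 -0.0009 -0.0026] tool units [-0.06  0.02  0.07] yaw -0.0
```

View pics/w19.png

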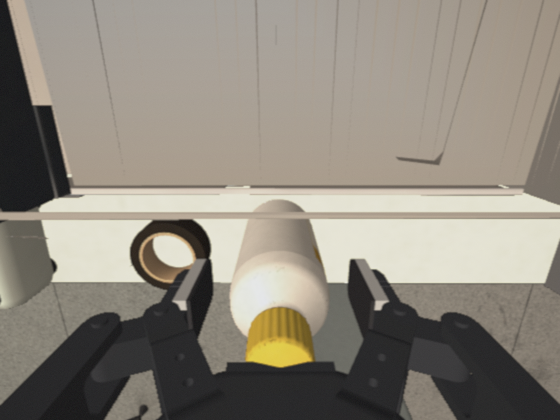

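Well centred. Shift slightly and grip.

Call:
{"method": "servo_tool", "body": {
  "increments": [
    [-0.05,0.02,0.05,0],
    [0,0,0,0],
    [0,0,0,0],
    [0,0,0,0],
    [0,0,0,0],
    [0,0,0,0],
    [0,0,0,0],
    [0,0,0,0]
  ],
  "claw": 0,
  "newtons": 50
}}

```text
time_s: 29.2
position: [0.4357, 0.0648, 0.0585]
tool_rot: [-0.002, 1.0, -0.0, -0.004]
wrist_force: [-0.9, 0.5, 4.8]
grip_width: 0.0442
```

Call:
{"method": "servo_tool", "body": {
  "increments": [
    [0,0,0,0],
    [0,0,0,0],
    [0,0,-0.1,0],
    [0,0,-0.3,0],
    [0,0,-0.5,0],
    [0,0,-0.5,0],
    [0,0,-0.6,0],
    [0,0,-0.6,0]
  ]
}}

```text
time_s: 29.87
position: [0.4351, 0.0635, 0.1623]
tool_rot: [-0.001, 1.0, -0.001, -0.005]
wrist_force: [0.6, 0.5, -2.1]
grip_width: 0.0438
```

Call:
{"method": "servo_tool", "body": {
  "increments": [
    [0,0,-0.5,0],
    [0,-0.3,-0.4,0],
    [0,-0.6,0,0],
    [0,-0.7,0,0],
    [0,-0.6,0,0],
    [0,-0.4,0,0],
    [0,0,0,0],
    [0,0,0,0]
  ]
}}

```text
time_s: 30.53
position: [0.4359, 0.1677, 0.1976]
tool_rot: [-0.001, 1.0, 0.001, -0.005]
wrist_force: [-0.2, -1.4, -1.3]
grip_width: 0.0442
```

```bash
python3 -c "
from h import *
to([.434,.275,.18],-90)
c=env.calibration('wrist');im=env.capture('wrist')[:,:,::-1];cv2.imwrite('pics/w20.png',im);np.save('w20.npy',c,allow_pickle=True)
for n in ('scene','side'):
  im=env.capture(n)[:,:,::-1];cv2.imwrite('pics/%s20.png'%n,im)
  crop(im,'pics/%s20c.png'%n,130,90,160,120,5)
"
```

```text
t30.53 pos [0.4359 0.1677 0.1976] yang -89.94 z [-0.009  0.002 -1.   ] q [-1.28  0.16  0.92  2.01 -0.15  1.05 -1.86] F [-0.2 -1.4 -1.3] w 0.0442
d world [-0.0019  0.1073 -0.0176] tool units [-0.04 -2.68  0.45] yaw 0.001
```

View pics/w20.png

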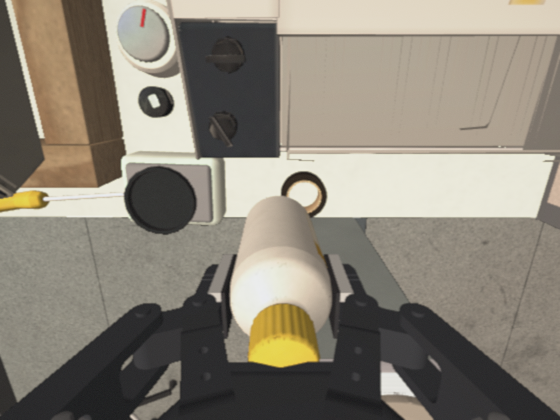

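View pics/scene20c.png

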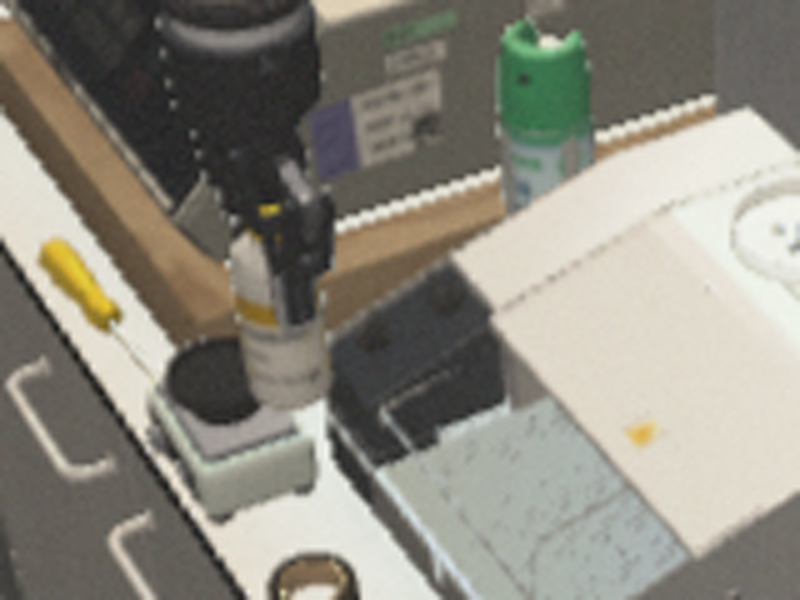

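View pics/side20c.png

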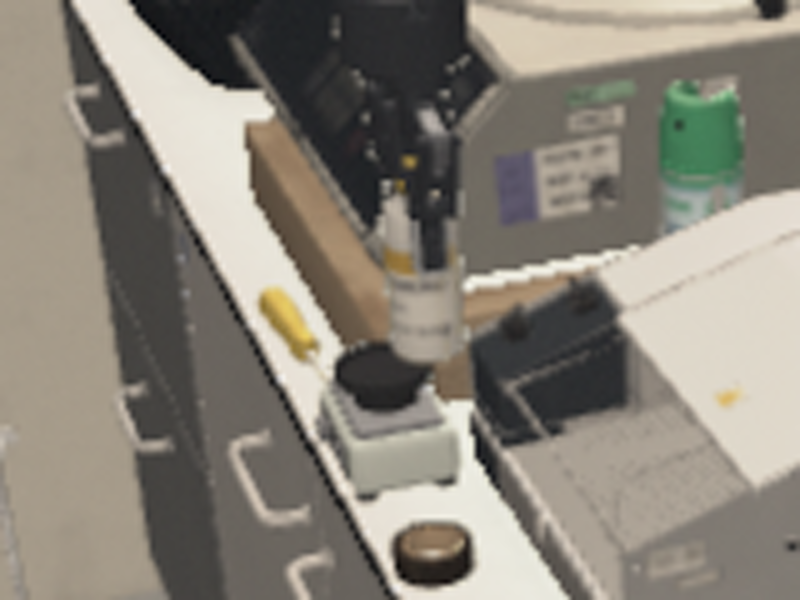

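```bash
python3 -c "
from h import *
c=np.load('w20.npy',allow_pickle=True).item()
im=cv2.imread('pics/w20.png')
print('cup',plane(c,160,200,.075),plane(c,124,200,.075),plane(c,196,200,.075))
m=((im.max(2)<60)*255).astype(np.uint8);k=np.zeros_like(m);k[155:240,115:205]=m[155:240,115:205]
n,l,s,ce=cv2.connectedComponentsWithStats(k);i=1+s[1:,4].argmax();print(s[i],ce[i]);print(plane(c,*ce[i],.075))
cs,_=cv2.findContours((l==i).astype(np.uint8),0,2);print(cv2.fitEllipse(max(cs,key=len)))
crop(im,'pics/w20c.png',110,145,100,100,6)
"
```

```text
cup [0.43413428 0.27640022 0.075     ] [0.43407953 0.30921788 0.075     ] [0.43418902 0.24358998 0.075     ]
[ 125  167   71   67 3646] [160.09051015 199.73532639]
[0.43438685 0.27628615 0.075     ]
((160.12783813476562, 199.77902221679688), (64.12608337402344, 70.46915435791016), 115.77629852294922)
```

View pics/w20c.png

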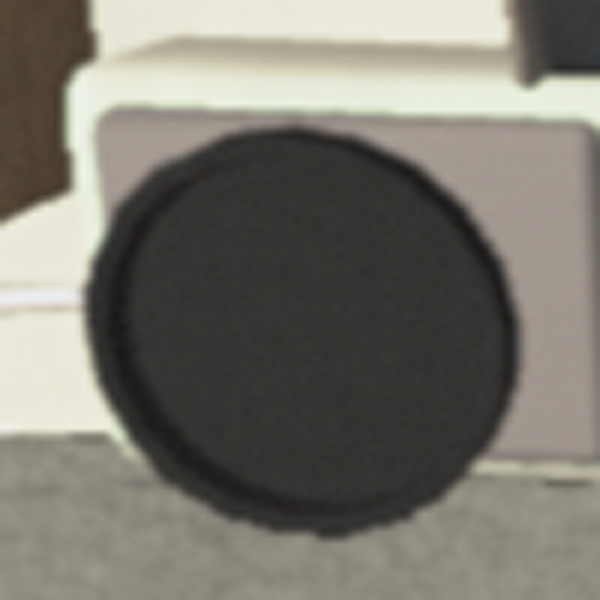

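```bash
python3 -c "
from h import *
s=env.calibration('scene');d=env.calibration('side')
def t(a,b): print(tri(s,(130+a[0]/5,90+a[1]/5),d,(130+b[0]/5,90+b[1]/5)))
t((180,215),(365,225)); t((232,250),(375,260));t((190,340),(372,335));t((225,265),(385,258))
c=np.load('w20.npy',allow_pickle=True).item()
print(plane(c,118,148,.04),plane(c,118,148,.0),plane(c,35,170,.1),plane(c,42,165,.15))
"
```

```text
(array([0.44570996, 0.34476311, 0.138507  ]), np.float64(0.0006959848462573868))
(array([0.44572281, 0.28739593, 0.14345352]), np.float64(0.01924512951197079))
(array([0.4328055, 0.3163144, 0.0719106]), np.float64(0.006915660055318633))
(array([0.44234003, 0.2733935 , 0.14811243]), np.float64(0.004985464804026666))
[0.47629963 0.32524455 0.04      ] [0.47093107 0.34639413 0.        ] [0.46684643 0.36281225 0.1       ] [0.48040479 0.31669017 0.15      ]
```

View pics/side20.png

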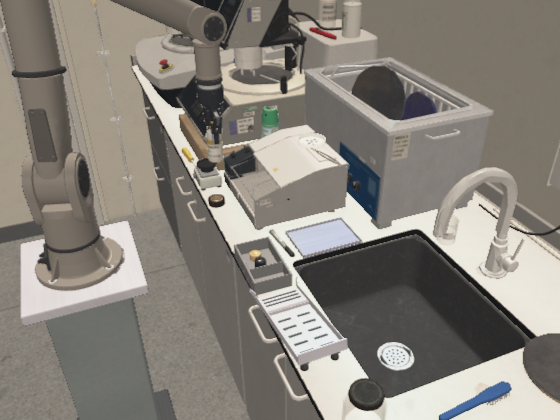

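Call:
{"method": "servo_tool", "body": {
  "increments": [
    [0,-0.4,0,0],
    [-0.04,-0.6,0,0],
    [0,-0.6,0,0],
    [0,-0.6,0,0],
    [0,-0.4,0,0],
    [0,-0.1,0,0],
    [0,0,0,0],
    [0,0,0,0]
  ]
}}

```text
time_s: 31.35
position: [0.4349, 0.2742, 0.198]
tool_rot: [-0.001, 1.0, -0.001, -0.005]
wrist_force: [-1.5, 0.0, -2.3]
grip_width: 0.0435
```

```bash
python3 -c "
from h import *
to([.434,.2763,.15],-90)
c=env.calibration('wrist');im=env.capture('wrist')[:,:,::-1];cv2.imwrite('pics/w21.png',im);np.save('w21.npy',c,allow_pickle=True)
"
```

```text
t31.35 pos [0.4349 0.2742 0.198 ] yang -90.11 z [-0.009  0.002 -1.   ] q [-1.36  0.27  0.85  1.91 -0.23  1.07 -1.98] F [-1.5  0.  -2.3] w 0.0435
d world [-0.0009  0.0021 -0.048 ] tool units [-0.01 -0.05  1.2 ] yaw -0.002
```

View pics/w21.png

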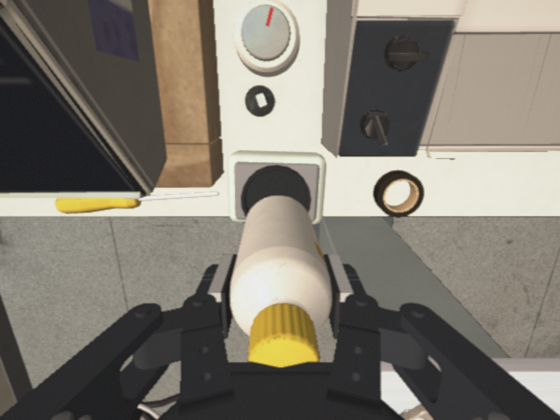

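```bash
python3 -c "
from h import *
c=np.load('w21.npy',allow_pickle=True).item()
crop('pics/w21.png','pics/w21c.png',220,140,115,90,6)
print(plane(c,276.5,193,.075),plane(c,277,166,.075),c['eye'])
print('base far', plane(c,276,197,.14))
"
```

```text
[0.43979979 0.27679704 0.075     ] [0.46445881 0.27622565 0.075     ] [0.51543802 0.27316187 0.33998912]
base far [0.45550271 0.27626368 0.14      ]
```

View pics/w21c.png

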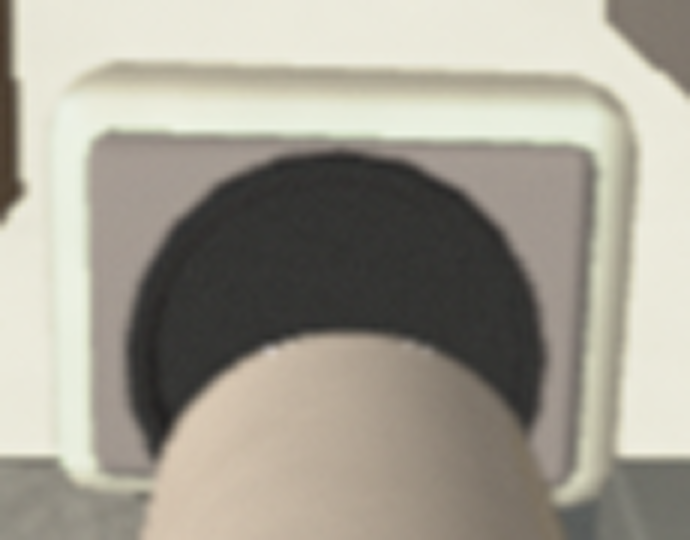

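Call:
{"method": "servo_tool", "body": {
  "increments": [
    [0.02,-0.06,0.2,0],
    [0,0,0.3,0],
    [0,0,0.4,0],
    [0,0,0.4,0],
    [0,0,0.3,0],
    [0,0,0.1,0],
    [0,0,0,0],
    [0,0,0,0]
  ]
}}

```text
time_s: 32.07
position: [0.4351, 0.2783, 0.1302]
tool_rot: [-0.001, 1.0, -0.0, -0.004]
wrist_force: [0.6, -0.7, -1.7]
grip_width: 0.0436
```

```bash
python3 -c "
from h import *
to([.4355,.2768,.118],-90)
c=env.calibration('wrist');im=env.capture('wrist')[:,:,::-1];cv2.imwrite('pics/w22.png',im)
im=env.capture('scene')[:,:,::-1];cv2.imwrite('pics/s22.png',im)
crop(im,'pics/s22c.png',130,90,120,100,6)
"
```

```text
t32.07 pos [0.4351 0.2783 0.1302] yang -90.05 z [-0.009  0.003 -1.   ] q [-1.3   0.36  0.8   1.98 -0.33  0.94 -1.9 ] F [ 0.6 -0.7 -1.7] w 0.0436
d world [ 0.0004 -0.0015 -0.0122] tool units [0.01 0.04 0.3 ] yaw -0.001
```

View pics/w22.png

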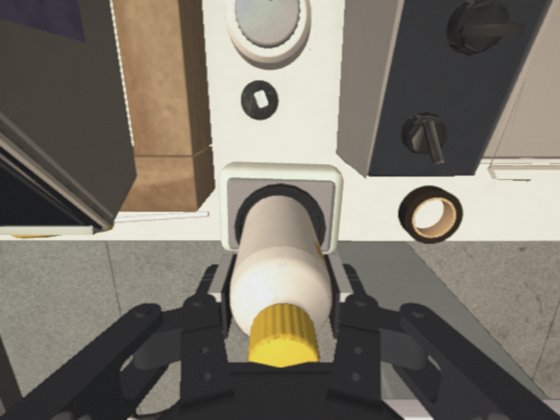

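View pics/s22c.png

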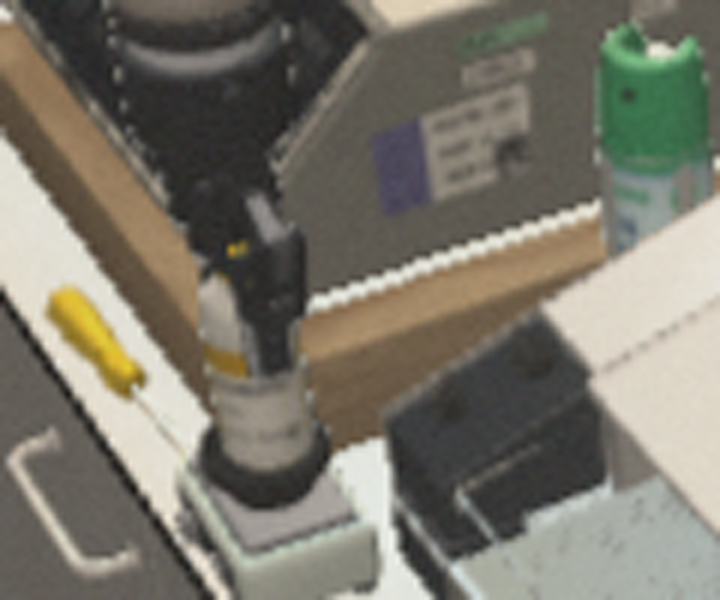

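Bottle is in the cup, roughly centred. Press down.

Call:
{"method": "servo_tool", "body": {
  "increments": [
    [0,0.03,0.05,0],
    [0,0,0.1,0],
    [0,0,0.1,0],
    [0,0,0.1,0],
    [0,0,0,0],
    [0,0,0,0],
    [0,0,0,0],
    [0,0,0,0]
  ]
}}

```text
time_s: 32.83
position: [0.4364, 0.278, 0.1181]
tool_rot: [-0.003, 1.0, -0.0, -0.003]
wrist_force: [-2.1, -1.3, 13.5]
grip_width: 0.0435
```

```bash
python3 -c "
from h import *
st()"
```

```text
t32.83 pos [0.4364 0.278  0.1181] yang -90.02 z [-0.007  0.005 -1.   ] q [-1.28  0.38  0.78  1.99 -0.35  0.91 -1.89] F [-2.1 -1.3 13.5] w 0.0435
```

Call:
{"method": "servo_tool", "body": {
  "increments": [
    [0,0,0.03,0],
    [0,0,0,0],
    [0,0,0,0],
    [0,0,0,0],
    [0,0,0,0],
    [0,0,0,0],
    [0,0,0,0],
    [0,0,0,0]
  ]
}}

```text
time_s: 33.5
position: [0.4368, 0.2781, 0.1181]
tool_rot: [-0.003, 1.0, -0.0, -0.003]
wrist_force: [-4.3, -1.7, 22.4]
grip_width: 0.0442
```

Call:
{"method": "servo_tool", "body": {
  "increments": [
    [0,0,0,0],
    [0,0,0,0],
    [0,0,0,0],
    [0,0,0,0],
    [0,0,0,0],
    [0,0,0,0],
    [0,0,0,0],
    [0,0,0,0]
  ]
}}

```text
time_s: 34.17
position: [0.4368, 0.278, 0.118]
tool_rot: [-0.003, 1.0, -0.0, -0.003]
wrist_force: [-3.7, -2.6, 20.3]
grip_width: 0.0442
```

Call:
{"method": "servo_tool", "body": {
  "increments": [
    [0,0,0,0],
    [0,0,0,0],
    [0,0,0,0],
    [0,0,0,0],
    [0,0,0,0],
    [0,0,0,0],
    [0,0,0,0],
    [0,0,0,0]
  ]
}}

```text
time_s: 34.83
position: [0.4368, 0.2781, 0.118]
tool_rot: [-0.003, 1.0, -0.0, -0.003]
wrist_force: [-2.6, -3.0, 22.1]
grip_width: 0.044
```

Call:
{"method": "servo_tool", "body": {
  "increments": [
    [0,0,0,0],
    [0,0,0,0],
    [0,0,0,0],
    [0,0,0,0],
    [0,0,0,0],
    [0,0,0,0],
    [0,0,0,0],
    [0,0,0,0]
  ]
}}

```text
time_s: 35.5
position: [0.4368, 0.2781, 0.118]
tool_rot: [-0.003, 1.0, -0.0, -0.003]
wrist_force: [-4.0, -2.5, 21.7]
grip_width: 0.0439
```

```bash
python3 -c "
from h import *
st()
im=env.capture('scene')[:,:,::-1];cv2.imwrite('pics/s23.png',im)
crop(im,'pics/s23c.png',130,90,120,100,6)
im=env.capture('side')[:,:,::-1];crop(im,'pics/d23c.png',160,90,120,100,6)"
```

```text
t35.50 pos [0.4368 0.2781 0.118 ] yang -90.02 z [-0.007  0.006 -1.   ] q [-1.28  0.38  0.78  1.99 -0.35  0.91 -1.88] F [-4.  -2.5 21.7] w 0.0439
```

View pics/s23c.png

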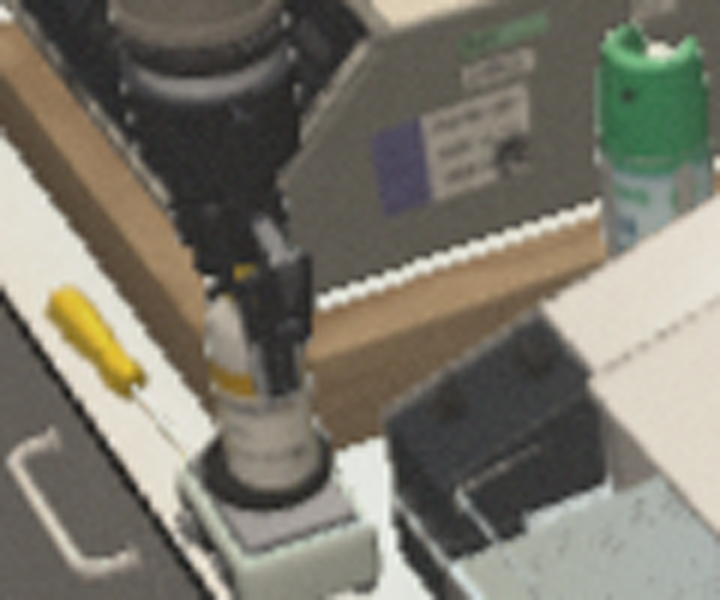

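View pics/d23c.png

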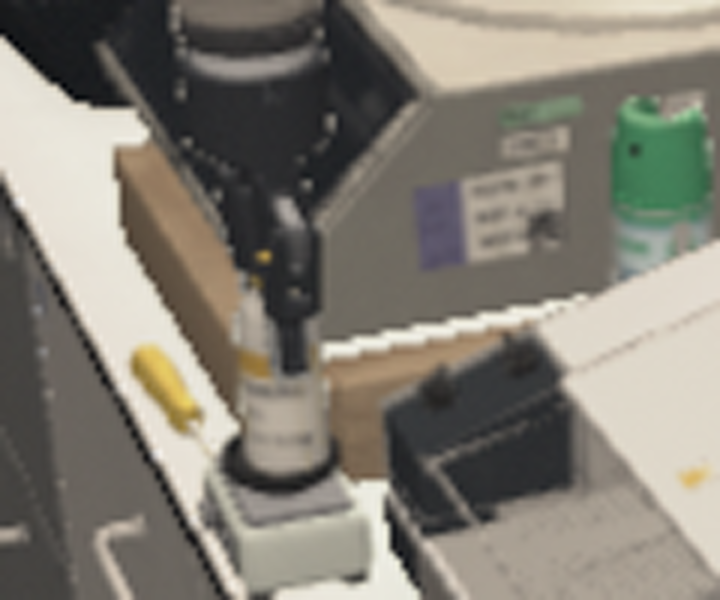

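Call:
{"method": "servo_tool", "body": {
  "increments": [
    [0,0,-0.2,0],
    [0,0,-0.4,0],
    [0,0,-0.6,0],
    [0,0,-0.6,0],
    [0,0,-0.5,0],
    [0,0.4,-0.2,0],
    [0,0.7,0,0],
    [0,0.9,0,0]
  ]
}}

```text
time_s: 36.27
position: [0.4356, 0.1988, 0.2149]
tool_rot: [-0.002, 1.0, 0.002, -0.004]
wrist_force: [0.5, -0.5, -1.2]
grip_width: 0.0444
```

Call:
{"method": "servo_tool", "body": {
  "increments": [
    [0,0.9,0,0],
    [0,0.9,0,0],
    [0,0.9,0,0],
    [0,0.9,0,0],
    [0,0.9,0,0],
    [0,0.9,0,0],
    [0,0.9,0,0],
    [0,0.9,0,0]
  ]
}}

```text
time_s: 36.93
position: [0.4348, -0.0922, 0.2136]
tool_rot: [-0.003, 1.0, 0.0, -0.004]
wrist_force: [1.1, -0.4, -2.1]
grip_width: 0.0444
```

Call:
{"method": "servo_tool", "body": {
  "increments": [
    [0,0.8,0,0],
    [0,0.8,0,0],
    [0,0.8,0,0],
    [0,0.6,0,0],
    [0,0.4,0,0],
    [0,0.2,0,0],
    [0,0,0,0],
    [0,0,0,0]
  ]
}}

```text
time_s: 37.6
position: [0.435, -0.2348, 0.2129]
tool_rot: [-0.002, 1.0, -0.001, -0.005]
wrist_force: [0.3, 0.7, -2.0]
grip_width: 0.0437
```

```bash
python3 -c "
from h import *
to([.436,-.277,.13],-90)
c=env.calibration('wrist');im=env.capture('wrist')[:,:,::-1];cv2.imwrite('pics/w24.png',im);np.save('w24.npy',c,allow_pickle=True)
"
```

```text
t37.60 pos [ 0.435  -0.2348  0.2129] yang -90.09 z [-0.01   0.004 -1.   ] q [-0.54  0.28  1.13  1.93 -0.28  1.11 -0.87] F [ 0.3  0.7 -2. ] w 0.0437
d world [ 0.001  -0.0422 -0.0829] tool units [0.05 1.06 2.07] yaw -0.002
```

View pics/w24.png

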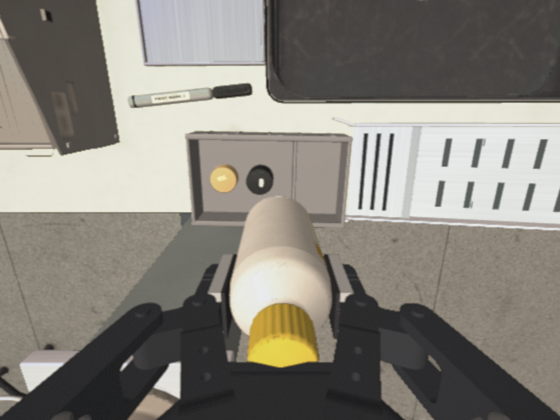

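Call:
{"method": "servo_tool", "body": {
  "increments": [
    [0.02,0.3,0.2,0],
    [0.02,0.4,0.3,0],
    [0,0.3,0.3,0],
    [0,0.06,0.3,0],
    [0,0,0.2,0],
    [0,0,0,0],
    [0,0,0,0],
    [0,0,0,0]
  ]
}}

```text
time_s: 38.32
position: [0.4372, -0.2763, 0.1616]
tool_rot: [-0.002, 1.0, 0.001, -0.004]
wrist_force: [0.5, 0.6, -1.7]
grip_width: 0.044
```

```bash
python3 -c "
from h import *
to([.436,-.277,.061],-90)
c=env.calibration('wrist');im=env.capture('wrist')[:,:,::-1];cv2.imwrite('pics/w25.png',im);np.save('w25.npy',c,allow_pickle=True)
"
```

```text
t38.32 pos [ 0.4372 -0.2763  0.1616] yang -89.93 z [-0.008  0.003 -1.   ] q [-0.34  0.4   1.04  1.94 -0.4   1.03 -0.7 ] F [ 0.5  0.6 -1.7] w 0.044
d world [-0.0012 -0.0007 -0.1006] tool units [-0.01  0.03  2.52] yaw 0.001
```

View pics/w25.png

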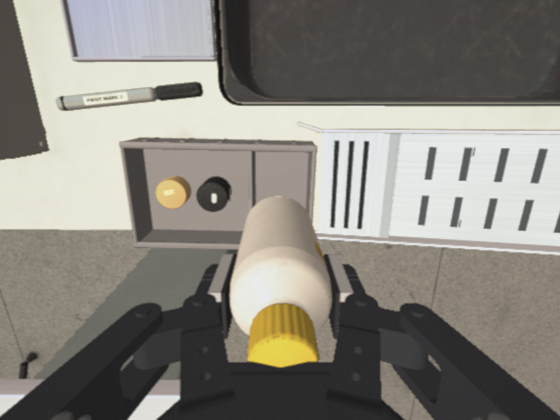

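```bash
python3 -c "
from h import *
c=np.load('w25.npy',allow_pickle=True).item()
crop('pics/w25.png','pics/w25c.png',225,130,110,90,6.5)
print('part',plane(c,252,175,.038),'front outer',plane(c,316,175,.04),'rim far',plane(c,280,143,.04),'eye',c['eye'])
print('base far',plane(c,280,196,.103))
"
```

```text
part [ 0.45869506 -0.25177426  0.038     ] front outer [ 0.45925844 -0.30848146  0.04      ] rim far [ 0.48701987 -0.27666194  0.04      ] eye [ 0.51764862 -0.2774379   0.30366747]
base far [ 0.45845436 -0.27689731  0.103     ]
```

View pics/w25c.png

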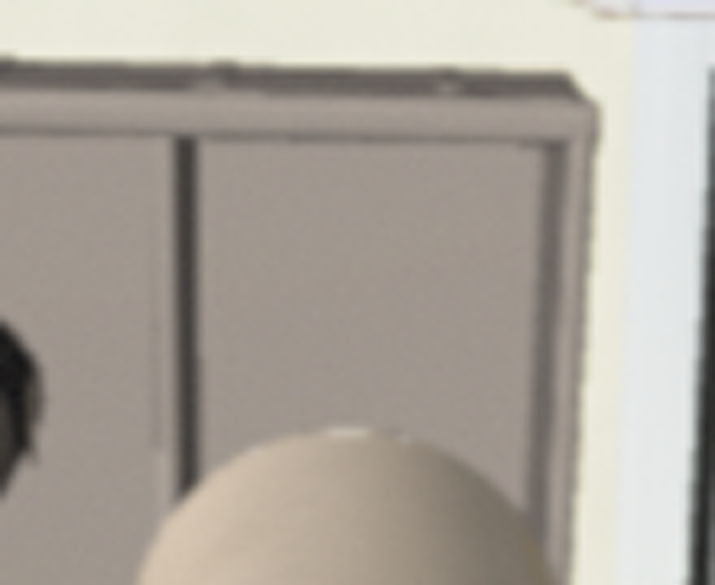

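Call:
{"method": "servo_tool", "body": {
  "increments": [
    [0,0.05,0.2,0],
    [0,0,0.4,0],
    [0,0,0.4,0],
    [0,0,0.3,0],
    [0,0,0.1,0],
    [0,0,0,0],
    [0,0,0,0],
    [0,0,0,0]
  ]
}}

```text
time_s: 39.03
position: [0.4367, -0.2796, 0.106]
tool_rot: [-0.001, 1.0, -0.0, -0.004]
wrist_force: [-0.6, -0.2, -1.8]
grip_width: 0.0435
```

```bash
python3 -c "
from h import *
to([.437,-.2783,.061],-90)
c=env.calibration('wrist');im=env.capture('wrist')[:,:,::-1];cv2.imwrite('pics/w26.png',im);np.save('w26.npy',c,allow_pickle=True)
crop('pics/w26.png','pics/w26c.png',200,130,140,110,5.5)
"
```

```text
t39.03 pos [ 0.4367 -0.2796  0.106 ] yang -90.02 z [-0.007  0.002 -1.   ] q [-0.27  0.48  0.96  1.99 -0.49  0.93 -0.62] F [-0.6 -0.2 -1.8] w 0.0435
d world [ 0.0003  0.0013 -0.045 ] tool units [ 0.02 -0.03  1.12] yaw -0.0
```

View pics/w26c.png

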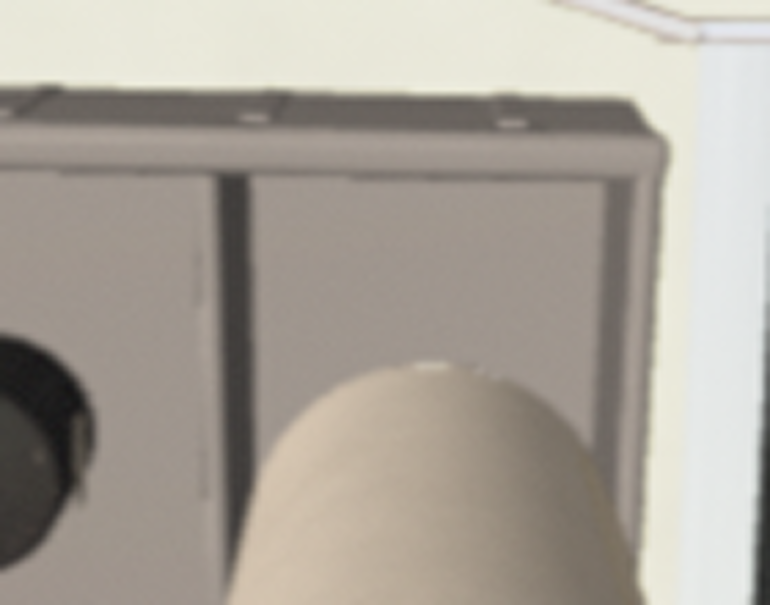

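Call:
{"method": "servo_tool", "body": {
  "increments": [
    [0.01,-0.03,0.2,0],
    [0,0,0.3,0],
    [0,0,0.3,0],
    [0,0,0.2,0],
    [0,0,0.05,0],
    [0,0,0,0],
    [0,0,0,0],
    [0,0,0,0]
  ]
}}

```text
time_s: 39.75
position: [0.4363, -0.2781, 0.0634]
tool_rot: [-0.001, 1.0, -0.0, -0.004]
wrist_force: [-0.0, 0.0, -0.6]
grip_width: 0.044
```

```bash
python3 -c "
from h import *
to([.437,-.2783,.061],-90)
"
```

```text
t39.75 pos [ 0.4363 -0.2781  0.0634] yang -90.03 z [-0.008  0.002 -1.   ] q [-0.21  0.54  0.89  2.02 -0.55  0.85 -0.57] F [-0.   0.  -0.6] w 0.044
d world [ 0.0007 -0.0002 -0.0024] tool units [0.02 0.01 0.06] yaw -0.001
```

Call:
{"method": "servo_tool", "body": {
  "increments": [
    [0,0,0.05,0],
    [0,0,0,0],
    [0,0,0,0],
    [0,0,0,0],
    [0,0,0,0],
    [0,0,0,0],
    [0,0,0,0],
    [0,0,0,0]
  ]
}}

```text
time_s: 40.42
position: [0.4364, -0.2779, 0.0614]
tool_rot: [-0.001, 1.0, -0.0, -0.004]
wrist_force: [0.2, -1.5, 0.1]
grip_width: 0.044
```

```bash
python3 -c "
from h import *
st()
im=env.capture('side')[:,:,::-1];crop(im,'pics/d27.png',210,210,120,90,6)
"
```

```text
t40.42 pos [ 0.4364 -0.2779  0.0614] yang -90.02 z [-0.008  0.003 -1.   ] q [-0.21  0.54  0.89  2.03 -0.56  0.85 -0.57] F [ 0.2 -1.5  0.1] w 0.044
```

View pics/d27.png

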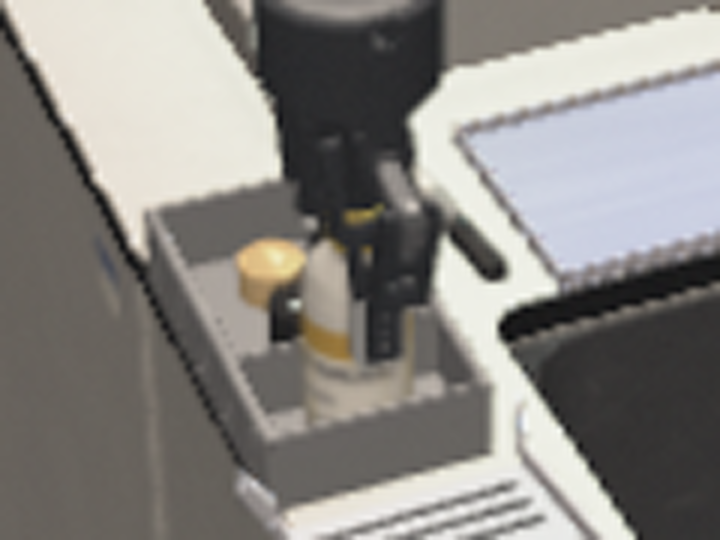

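Call:
{"method": "servo_tool", "body": {
  "increments": [
    [0,0,0,0],
    [0,0,0,0],
    [0,0,0,0],
    [0,0,0,0],
    [0,0,-0.1,0],
    [0,0,-0.4,0],
    [0,0,-0.7,0],
    [0,0,-0.9,0]
  ],
  "claw": 0.8
}}

```text
time_s: 41.13
position: [0.4352, -0.277, 0.1447]
tool_rot: [-0.002, 1.0, -0.0, -0.007]
wrist_force: [0.4, 0.8, 0.1]
grip_width: 0.0684
```

Call:
{"method": "servo_tool", "body": {
  "increments": [
    [0,0,-0.7,0],
    [0,-0.3,-0.7,0],
    [0,-0.6,-0.2,0],
    [0,-0.7,0,0],
    [0,-0.7,0,0],
    [0,-0.7,0,0],
    [0,-0.4,0,0],
    [0,0,0,0]
  ]
}}

```text
time_s: 41.8
position: [0.4377, -0.1379, 0.2094]
tool_rot: [-0.003, 1.0, 0.003, -0.005]
wrist_force: [0.4, -0.3, 0.3]
grip_width: 0.0685
```

```bash
python3 -c "
from h import *
to([.437,-.10,.15],0)
c=env.calibration('wrist');im=env.capture('wrist')[:,:,::-1];cv2.imwrite('pics/w28.png',im);np.save('w28.npy',c,allow_pickle=True)
im=env.capture('scene')[:,:,::-1];crop(im,'pics/s28.png',220,220,120,90,6)
"
```

```text
t41.80 pos [ 0.4377 -0.1379  0.2094] yang -89.64 z [-0.009  0.006 -1.   ] q [-0.85  0.18  1.19  2.01 -0.19  1.08 -1.14] F [ 0.4 -0.3  0.3] w 0.0685
d world [-0.0007  0.0379 -0.0594] tool units [ 0.   -0.94  1.49] yaw -1.565
```

View pics/w28.png

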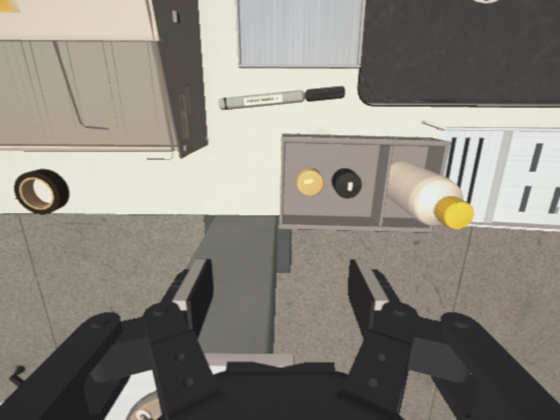

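View pics/s28.png

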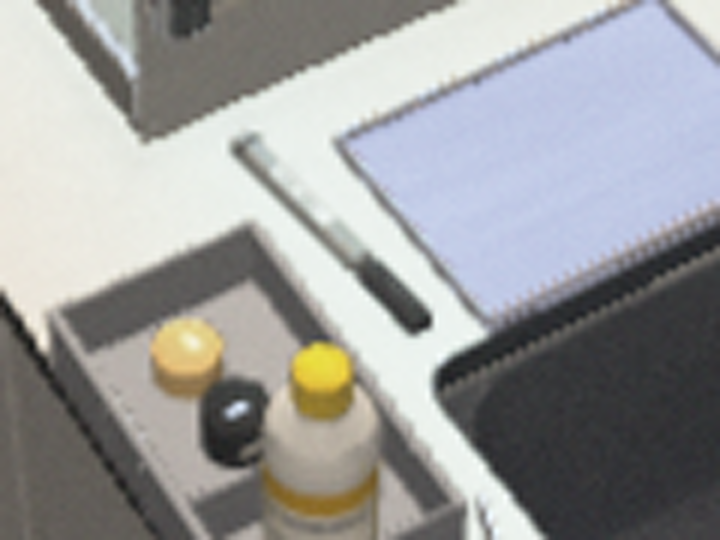

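Call:
{"method": "servo_tool", "body": {
  "increments": [
    [0,-0.4,0,-0.12],
    [0,0,0,-0.12],
    [0,0,0,-0.12],
    [0,0,0,-0.12],
    [0,0,0,-0.12],
    [0,0,0,-0.12],
    [0,0,0,-0.12],
    [0,0,0,-0.12]
  ],
  "claw": 0.65
}}

```text
time_s: 42.57
position: [0.4372, -0.1283, 0.2099]
tool_rot: [-0.003, 0.887, 0.463, -0.003]
wrist_force: [0.6, -0.3, 0.3]
grip_width: 0.0552
```

Call:
{"method": "servo_tool", "body": {
  "increments": [
    [0,0,0,-0.12],
    [0,0,0,-0.12],
    [0,0,0,-0.12],
    [0,0,0,-0.12],
    [0,0,0,-0.125],
    [0.3,0,0,0],
    [0.1,0,0.3,0],
    [0,0,0.4,0]
  ]
}}

```text
time_s: 43.23
position: [0.4386, -0.1112, 0.1825]
tool_rot: [-0.003, 0.71, 0.704, -0.001]
wrist_force: [0.1, -0.3, 0.4]
grip_width: 0.0554
```

```bash
python3 -c "
from h import *
to([.437,-.105,.012],0)
c=env.calibration('wrist');im=env.capture('wrist')[:,:,::-1];cv2.imwrite('pics/w29.png',im);np.save('w29.npy',c,allow_pickle=True)
"
```

```text
t43.23 pos [ 0.4386 -0.1112  0.1825] yang -0.43 z [-0.005  0.003 -1.   ] q [-0.69  0.14  0.93  2.06 -0.14  1.01  0.3 ] F [ 0.1 -0.3  0.4] w 0.0554
d world [-0.0016  0.0062 -0.1705] tool units [ 0.14 -0.02  4.26] yaw -0.008
```

View pics/w29.png

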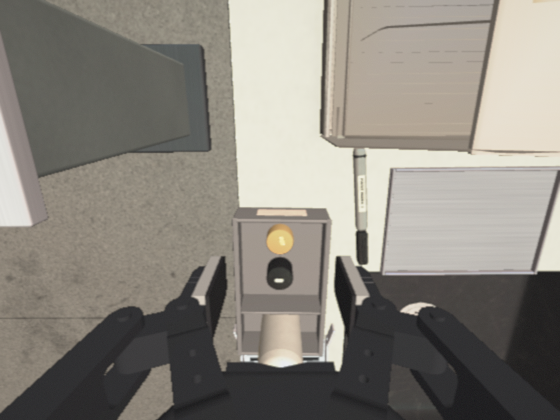

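Call:
{"method": "servo_tool", "body": {
  "increments": [
    [0.05,0,0.6,0],
    [0,0,0.8,0],
    [0,0,0.8,0],
    [0,0,0.8,0],
    [0,0,0.7,0],
    [0,0,0.4,0],
    [0,0,0.1,0],
    [0,0,0,0]
  ]
}}

```text
time_s: 43.95
position: [0.4351, -0.109, 0.0132]
tool_rot: [-0.005, 0.71, 0.704, -0.003]
wrist_force: [0.3, 0.0, -0.2]
grip_width: 0.0552
```

Call:
{"method": "servo_tool", "body": {
  "increments": [
    [-0.1,0,0,0],
    [-0.1,0,0,0],
    [-0.1,0,0,0],
    [-0.1,0,0,0],
    [-0.1,0,0,0],
    [0,0,0,0],
    [0,0,0,0],
    [0,0,0,0]
  ]
}}

```text
time_s: 44.62
position: [0.436, -0.126, 0.0141]
tool_rot: [-0.005, 0.709, 0.705, -0.001]
wrist_force: [-0.0, 5.8, 3.4]
grip_width: 0.0556
```

```bash
python3 -c "
from h import *
to([.439,-.13,.012],0)
c=env.calibration('wrist');im=env.capture('wrist')[:,:,::-1];cv2.imwrite('pics/w30.png',im)
"
```

```text
t44.62 pos [ 0.436  -0.126   0.0141] yang -0.33 z [-0.009  0.006 -1.   ] q [-0.39  0.47  0.71  2.19 -0.5   0.66  0.66] F [-0.   5.8  3.4] w 0.0556
d world [ 0.003  -0.004  -0.0021] tool units [-0.1   0.08  0.05] yaw -0.006
```

View pics/w30.png

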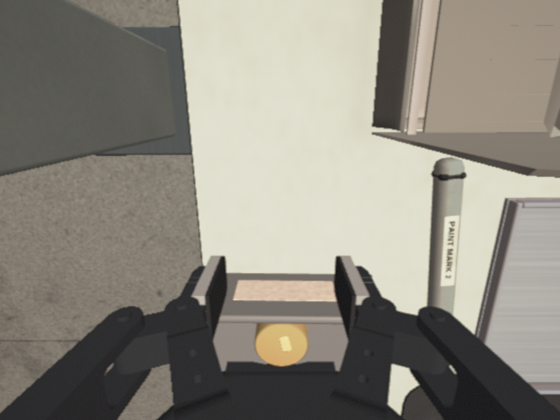

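Call:
{"method": "servo_tool", "body": {
  "increments": [
    [-0.1,0.02,0,0],
    [-0.1,0.02,0,0],
    [-0.12,0.02,0,0],
    [-0.12,0.02,0,0],
    [-0.12,0.02,0,0],
    [-0.12,0.02,0,0],
    [-0.12,0.02,0,0],
    [-0.1,0,0,0]
  ]
}}

```text
time_s: 45.33
position: [0.441, -0.1586, 0.0137]
tool_rot: [-0.008, 0.708, 0.706, 0.0]
wrist_force: [-1.0, 11.4, 8.4]
grip_width: 0.0552
```

```bash
python3 -c "
from h import *
to([.442,-.13,.012],0)
for n in ('scene','side'):
  im=env.capture(n)[:,:,::-1];crop(im,'pics/%s31.png'%n,200,220,160,130,5)
"
```

```text
t45.33 pos [ 0.441  -0.1586  0.0137] yang -0.2 z [-0.011  0.012 -1.   ] q [-0.31  0.49  0.69  2.16 -0.51  0.68  0.74] F [-1.  11.4  8.4] w 0.0552
d world [ 0.001   0.0286 -0.0017] tool units [0.72 0.02 0.05] yaw -0.003
```

View pics/scene31.png

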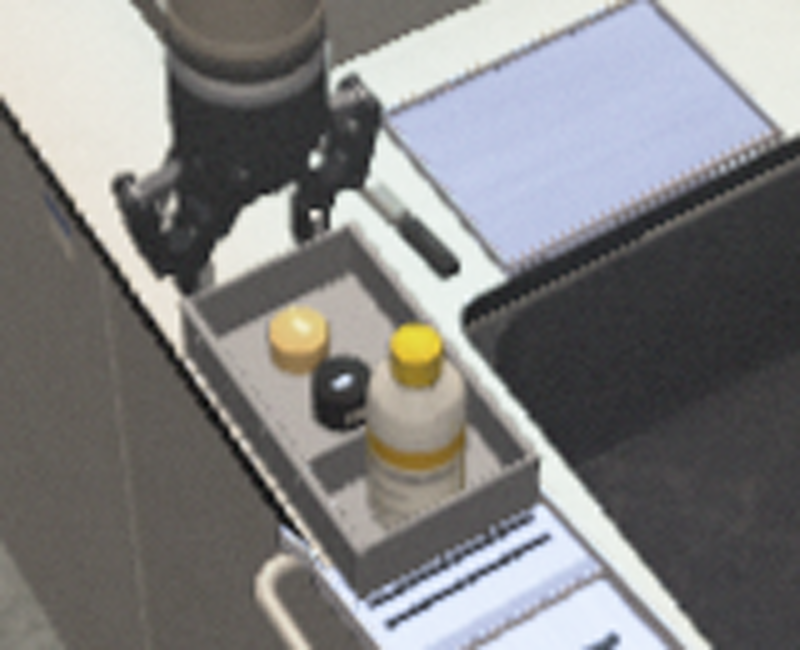

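View pics/side31.png

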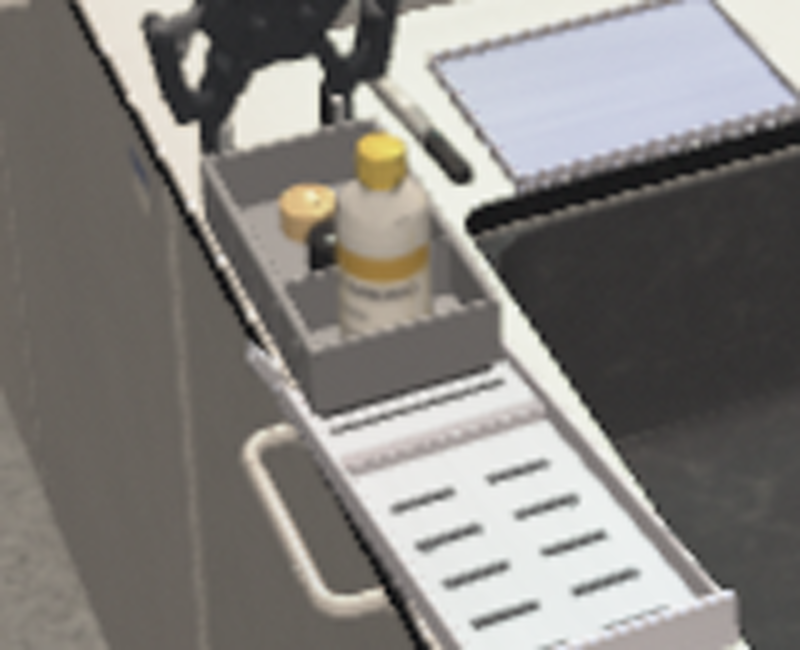

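Call:
{"method": "servo_tool", "body": {
  "increments": [
    [-0.12,0,0,0],
    [-0.12,0,0,0],
    [-0.12,0,0,0],
    [-0.12,0,0,0],
    [-0.12,0,0,0],
    [-0.12,0,0,0],
    [-0.12,0,0,0],
    [-0.12,0,0,0]
  ]
}}

```text
time_s: 46.1
position: [0.4411, -0.1972, 0.0135]
tool_rot: [-0.008, 0.708, 0.706, 0.0]
wrist_force: [-0.2, 11.2, 7.1]
grip_width: 0.0556
```

Call:
{"method": "servo_tool", "body": {
  "increments": [
    [-0.12,0,0,0],
    [-0.12,0,0,0],
    [-0.12,0,0,0],
    [-0.12,0,0,0],
    [-0.12,0,0,0],
    [-0.12,0,0,0],
    [-0.12,0,0,0],
    [-0.12,0,0,0]
  ]
}}

```text
time_s: 46.77
position: [0.441, -0.2356, 0.0134]
tool_rot: [-0.008, 0.708, 0.706, 0.001]
wrist_force: [-0.9, 12.1, 8.5]
grip_width: 0.0556
```

```bash
python3 -c "
from h import *
to([.442,-.2,.012],0)
for n in ('scene','side'):
  im=env.capture(n)[:,:,::-1];crop(im,'pics/%s32.png'%n,200,220,160,130,5)
"
```

```text
t46.77 pos [ 0.441  -0.2356  0.0134] yang -0.19 z [-0.01   0.012 -1.   ] q [-0.13  0.53  0.68  2.08 -0.52  0.71  0.88] F [-0.9 12.1  8.5] w 0.0556
d world [ 0.001   0.0356 -0.0014] tool units [0.89 0.02 0.05] yaw -0.003
```

View pics/scene32.png

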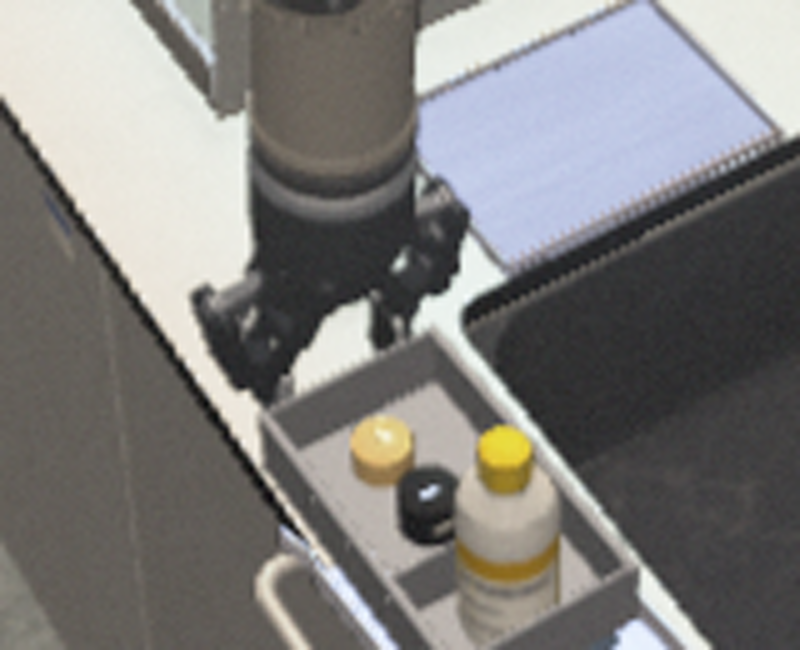

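View pics/side32.png

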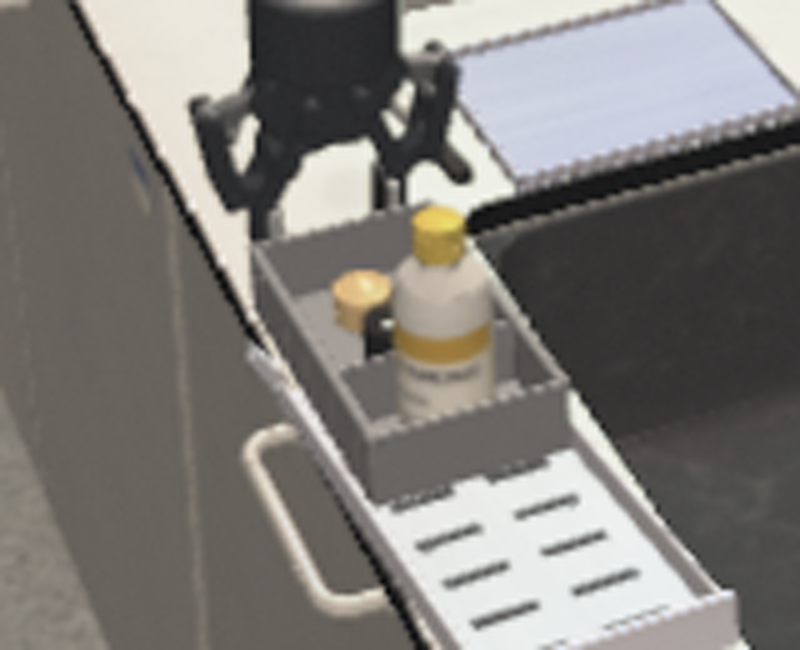

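Call:
{"method": "servo_tool", "body": {
  "increments": [
    [-0.12,0,0,0],
    [-0.12,0,0,0],
    [-0.12,0,0,0],
    [-0.12,0,0,0],
    [-0.12,0,0,0],
    [-0.12,0,0,0],
    [-0.12,0,0,0],
    [-0.12,0,0,0]
  ]
}}

```text
time_s: 47.53
position: [0.441, -0.2728, 0.0132]
tool_rot: [-0.009, 0.708, 0.706, 0.001]
wrist_force: [0.3, 13.9, 10.7]
grip_width: 0.0558
```

Call:
{"method": "servo_tool", "body": {
  "increments": [
    [-0.12,0,0,0],
    [-0.12,0,0,0],
    [-0.12,0,0,0],
    [-0.12,0,-0.02,0],
    [-0.12,0,-0.02,0],
    [-0.12,0,-0.02,0],
    [-0.12,0,-0.02,0],
    [-0.12,0,-0.02,0]
  ]
}}

```text
time_s: 48.2
position: [0.4406, -0.3101, 0.0167]
tool_rot: [-0.01, 0.708, 0.706, 0.002]
wrist_force: [-0.6, 15.8, 9.4]
grip_width: 0.0556
```

```bash
python3 -c "
from h import *
to([.442,-.312,.012],0)
for n in ('scene','side'):
  im=env.capture(n)[:,:,::-1];crop(im,'pics/%s33.png'%n,220,240,160,130,5)
"
```

```text
t48.20 pos [ 0.4406 -0.3101  0.0167] yang -0.13 z [-0.011  0.016 -1.   ] q [ 0.02  0.58  0.67  1.99 -0.52  0.77  1.  ] F [-0.6 15.8  9.4] w 0.0556
d world [ 0.0014 -0.0019 -0.0047] tool units [-0.05  0.04  0.12] yaw -0.002
```

View pics/side33.png

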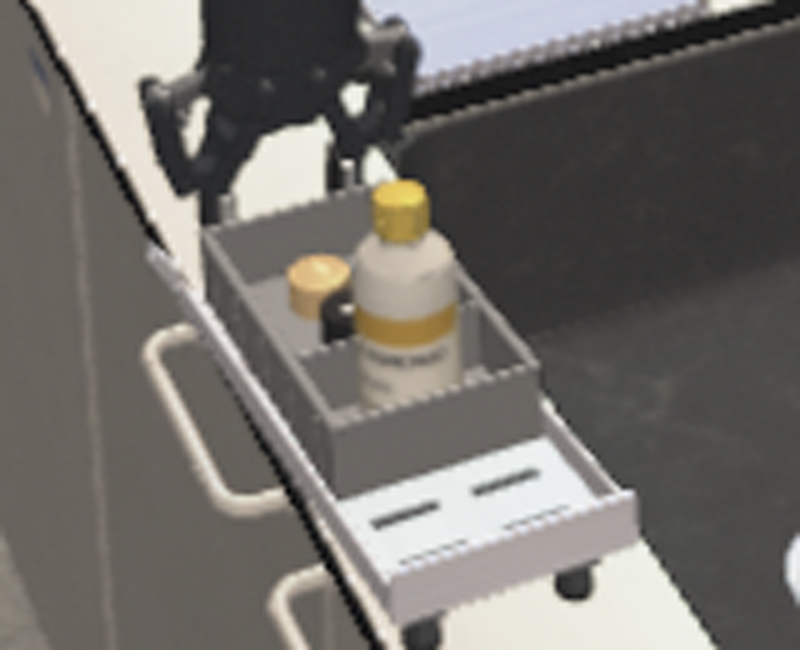

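Call:
{"method": "servo_tool", "body": {
  "increments": [
    [-0.12,0,-0.02,0],
    [-0.12,0,-0.02,0],
    [-0.12,0,-0.02,0],
    [-0.12,0,-0.02,0],
    [-0.12,0,-0.02,0],
    [-0.12,0,-0.02,0],
    [-0.12,0,-0.02,0],
    [-0.12,0,-0.02,0]
  ]
}}

```text
time_s: 48.97
position: [0.4409, -0.3496, 0.023]
tool_rot: [-0.008, 0.708, 0.706, 0.001]
wrist_force: [0.1, 11.4, 6.0]
grip_width: 0.0556
```

Call:
{"method": "servo_tool", "body": {
  "increments": [
    [-0.1,0,-0.01,0],
    [-0.1,0,-0.01,0],
    [-0.1,0,-0.01,0],
    [-0.1,0,0,0],
    [-0.1,0,0,0],
    [0,0,0,0],
    [0,0,0,0],
    [0,0,0,0]
  ]
}}

```text
time_s: 49.63
position: [0.4411, -0.3652, 0.0243]
tool_rot: [-0.012, 0.708, 0.707, 0.004]
wrist_force: [-1.4, 21.6, 16.5]
grip_width: 0.0557
```

```bash
python3 -c "
from h import *
to([.442,-.38,.018],0)
c=env.calibration('wrist');im=env.capture('wrist')[:,:,::-1];cv2.imwrite('pics/w34.png',im)
for n in ('scene','side'):
  im=env.capture(n)[:,:,::-1];crop(im,'pics/%s34.png'%n,220,250,160,130,5)
"
```

```text
t49.63 pos [ 0.4411 -0.3652  0.0243] yang -0.08 z [-0.011  0.023 -1.   ] q [ 0.13  0.62  0.66  1.9  -0.52  0.83  1.07] F [-1.4 21.6 16.5] w 0.0557
d world [ 0.0009 -0.0148 -0.0063] tool units [-0.37  0.02  0.15] yaw -0.001
```

View pics/side34.png

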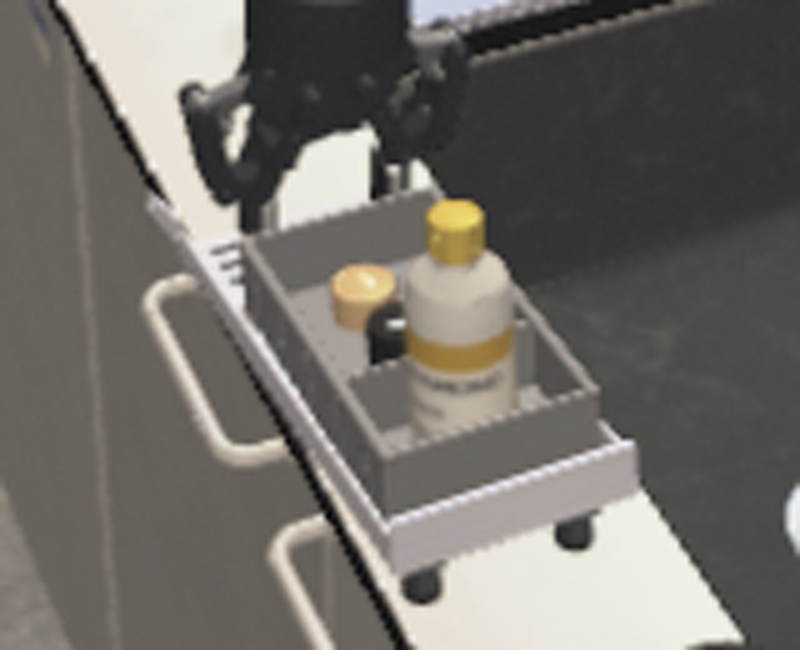

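View pics/w34.png

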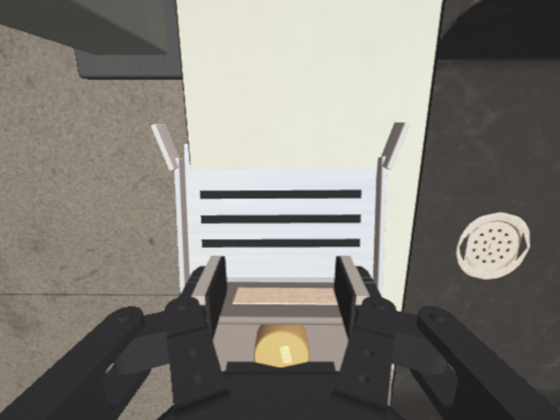

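Call:
{"method": "servo_tool", "body": {
  "increments": [
    [0,0,-0.03,0],
    [0,0,-0.03,0],
    [-0.03,0,0,0],
    [-0.03,0,0,0],
    [-0.03,0,0,0],
    [0,0,0,0],
    [0,0,0,0],
    [0,0,0,0]
  ]
}}

```text
time_s: 50.45
position: [0.4396, -0.3794, 0.0267]
tool_rot: [-0.004, 0.709, 0.705, -0.002]
wrist_force: [0.9, 3.0, -2.9]
grip_width: 0.0556
```

```bash
python3 -c "
from h import *
o=st();print(o['ft_torque'])
"
```

```text
t50.45 pos [ 0.4396 -0.3794  0.0267] yang -0.37 z [-0.009  0.003 -1.   ] q [ 0.13  0.62  0.67  1.89 -0.51  0.82  1.07] F [ 0.9  3.  -2.9] w 0.0556
[ 0.70350411 -0.03250858  0.09977389]
```

View pics/scene34.png

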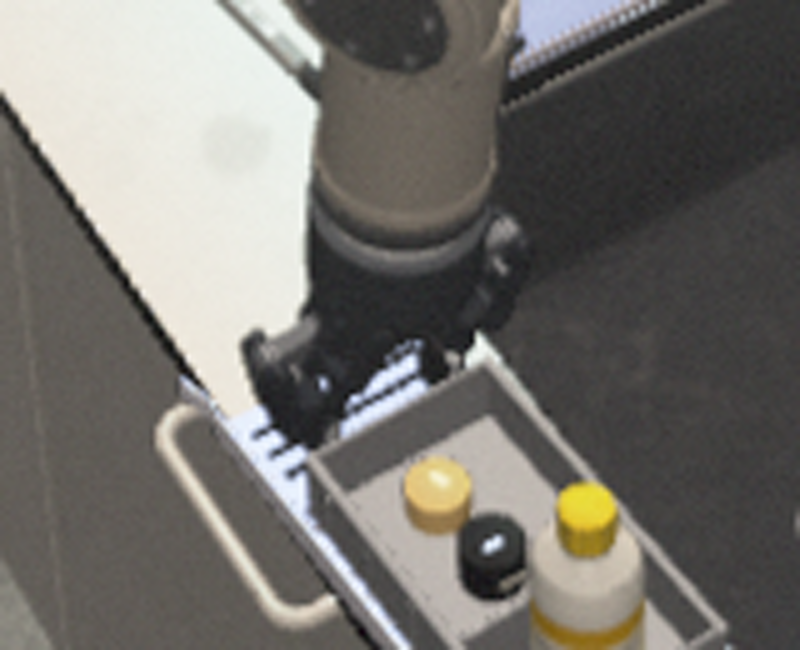

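```bash
python3 -c "
from h import *
c=env.calibration('wrist');im=env.capture('wrist')[:,:,::-1];cv2.imwrite('pics/w35.png',im)
for n in ('scene','side'):
  im=env.capture(n)[:,:,::-1];crop(im,'pics/%s35.png'%n,230,270,150,120,5)
"
```

```text
(no output)
```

View pics/w35.png

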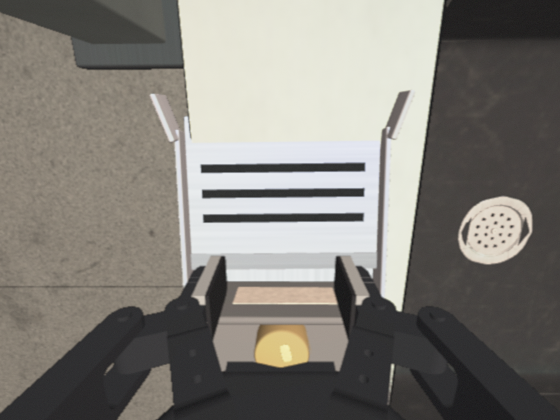

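View pics/side35.png

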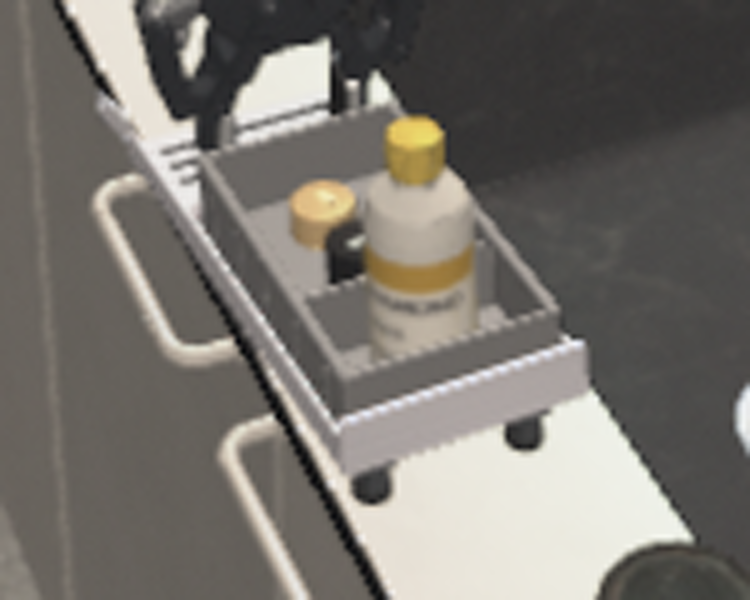

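View pics/scene35.png

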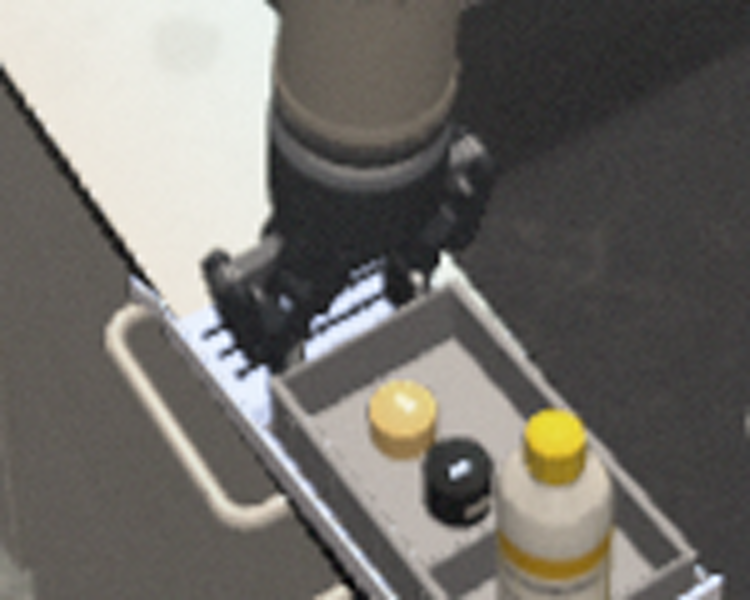

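The lip strip (rows 253–268) and a strip of bed now show behind the tote's back wall, so it has dropped. Next I'll back off and raise the arm.

Call:
{"method": "servo_tool", "body": {
  "increments": [
    [0.1,0,0,0],
    [0.2,0,0,0],
    [0.3,0,0,0],
    [0.3,0,-0.2,0],
    [0.3,0,-0.5,0],
    [0.2,0,-0.8,0],
    [0,0,-0.9,0],
    [0,0,-0.9,0]
  ]
}}

```text
time_s: 51.27
position: [0.4412, -0.3222, 0.1602]
tool_rot: [-0.004, 0.709, 0.705, -0.002]
wrist_force: [1.0, -1.3, 0.9]
grip_width: 0.0556
```

Call:
{"method": "servo_tool", "body": {
  "increments": [
    [0,0,-0.9,0],
    [0,0,-0.6,0],
    [0,0,0,0],
    [0,0,0,0],
    [0,0,0,0],
    [0,0,0,0],
    [0,0,0,0],
    [0,0,0,0]
  ]
}}

```text
time_s: 51.93
position: [0.4414, -0.3234, 0.2179]
tool_rot: [-0.005, 0.709, 0.705, -0.002]
wrist_force: [0.4, -0.5, 0.0]
grip_width: 0.0558
```

```bash
python3 -c "
from h import *
st()
c=env.calibration('wrist');im=env.capture('wrist')[:,:,::-1];cv2.imwrite('pics/w36.png',im);np.save('w36.npy',c,allow_pickle=True)
for n in ('scene','side'):
  im=env.capture(n)[:,:,::-1];cv2.imwrite('pics/%s36f.png'%n,im);crop(im,'pics/%s36.png'%n,230,270,150,120,5)
"
```

```text
t51.93 pos [ 0.4414 -0.3234  0.2179] yang -0.36 z [-0.011  0.004 -1.   ] q [-0.15  0.33  0.87  1.81 -0.27  1.14  0.81] F [ 0.4 -0.5  0. ] w 0.0558
```

View pics/w36.png

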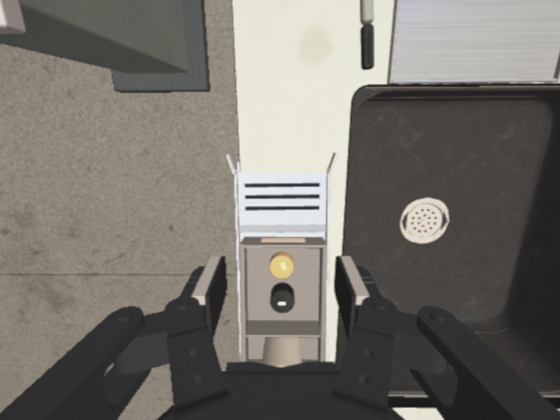

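View pics/side36.png

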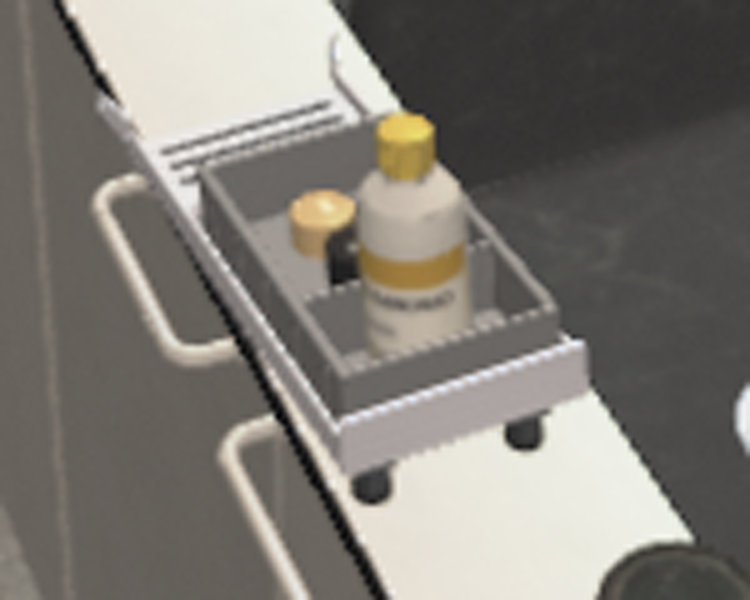

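View pics/scene36.png

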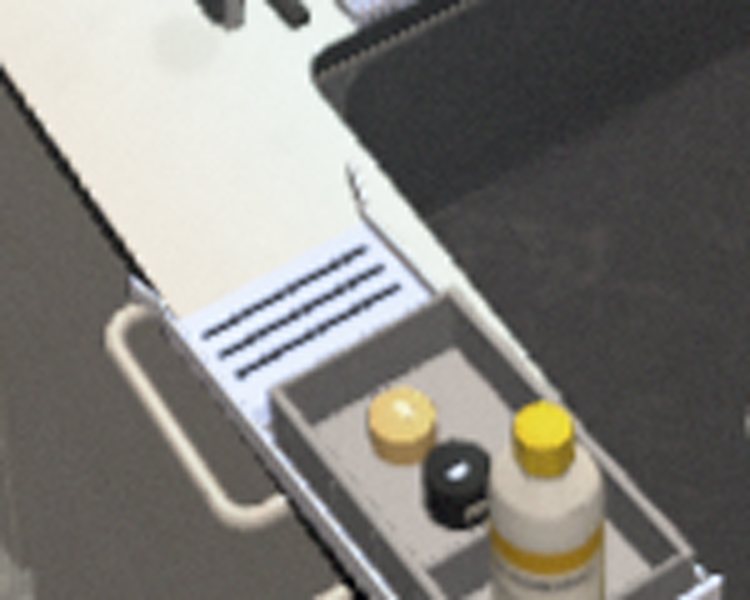

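View pics/scene36f.png

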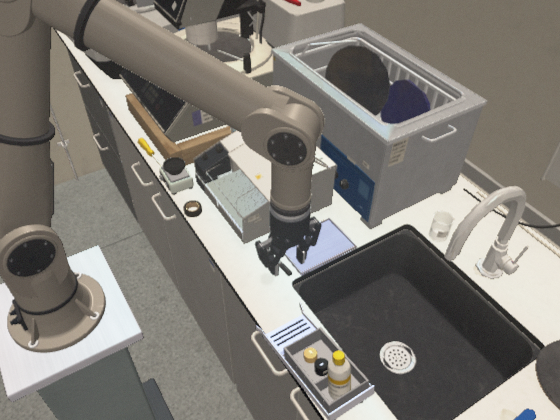

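```bash
python3 -c "
from h import *
s=env.calibration('scene');d=env.calibration('side');c=np.load('w36.npy',allow_pickle=True).item()
f=lambda x,y:((x+.5)/5-.5+230,(y+.5)/5-.5+270)
T=lambda n,a,b:print(n,tri(s,f(*a),d,f(*b)))
T('cap',(543,418),(405,130));T('BN rim',(272,392),(203,170));T('FF rim',(692,553),(556,310));T('BF',(448,292),(378,120))
T('band',(543,545),(413,258))
print('back rim wrist',plane(c,284,239,.046),'lip',plane(c,284,226,.0127),plane(c,284,232,.0127))
crop('pics/w36.png','pics/w36c.png',225,140,115,120,5)
"
```

```text
cap (array([ 0.44358096, -0.50484695,  0.14571888]), np.float64(0.0007762980786958165))
BN rim (array([ 0.39542247, -0.38893078,  0.04010643]), np.float64(0.0018716774566406612))
FF rim (array([ 0.49100818, -0.55453189,  0.06956421]), np.float64(0.0006086217862838224))
BF (array([ 0.48720364, -0.38803934,  0.03947358]), np.float64(0.00406716323835984))
band (array([ 0.43343455, -0.53009461,  0.0981233 ]), np.float64(0.0054616800328664995))
back rim wrist [ 0.44287471 -0.38402784  0.046     ] lip [ 0.44290077 -0.38138461  0.0127    ] [ 0.44288474 -0.38933341  0.0127    ]
```

View pics/w36c.png

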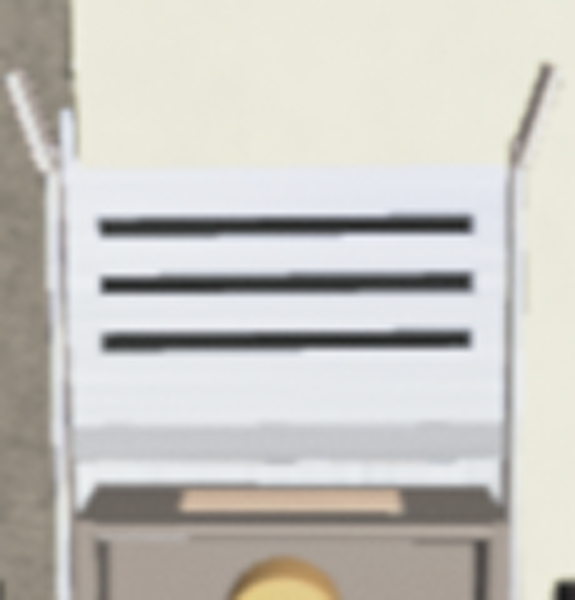

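Call:
{"method": "servo_tool", "body": {
  "increments": [
    [0,0.5,-0.4,0.12],
    [0,0.5,0,0.12],
    [0,0.5,0,0.12],
    [0,0.4,0,0.12],
    [0,0,0,0.12],
    [0,0,0,0.12],
    [0,0,0,0.12],
    [0,0,0,0.12]
  ]
}}

```text
time_s: 52.75
position: [0.5163, -0.3371, 0.234]
tool_rot: [-0.003, 0.955, 0.295, -0.004]
wrist_force: [-0.5, 0.3, -0.4]
grip_width: 0.0558
```

Call:
{"method": "servo_tool", "body": {
  "increments": [
    [0,0,0,0.12],
    [0,0,0,0.12],
    [0,0,0,0.12],
    [0,0,0,0.12],
    [0,0,0,0.12],
    [0,0.9,0,0],
    [0,0.9,0,0],
    [0,0.9,0,0]
  ]
}}

```text
time_s: 53.42
position: [0.5179, -0.4451, 0.2333]
tool_rot: [-0.002, 1.0, 0.004, -0.005]
wrist_force: [1.5, -0.6, 0.1]
grip_width: 0.0557
```

```bash
python3 -c "
from h import *
to([.52,-.52,.2],-90)
c=env.calibration('wrist');im=env.capture('wrist')[:,:,::-1];cv2.imwrite('pics/w37.png',im);np.save('w37.npy',c,allow_pickle=True);print(c['eye'])
"
```

```text
t53.42 pos [ 0.5179 -0.4451  0.2333] yang -89.55 z [-0.009  0.004 -1.   ] q [-0.01  0.72  1.11  1.46 -0.64  1.37 -0.43] F [ 1.5 -0.6  0.1] w 0.0557
d world [ 0.0021 -0.0749 -0.0333] tool units [0.05 1.88 0.83] yaw 0.008
[ 0.59853999 -0.4456985   0.37524777]
```

View pics/w37.png

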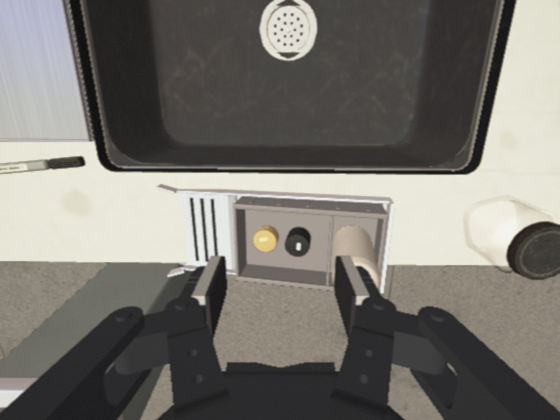

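Call:
{"method": "servo_tool", "body": {
  "increments": [
    [0,0.4,0.2,0],
    [0,0.5,0.2,0],
    [0,0.5,0.2,0],
    [0,0.3,0,0],
    [0,0,0,0],
    [0,0,0,0],
    [0,0,0,0],
    [0,0,0,0]
  ],
  "claw": 0.9
}}

```text
time_s: 54.13
position: [0.5177, -0.5119, 0.21]
tool_rot: [-0.002, 1.0, 0.003, -0.004]
wrist_force: [0.0, 0.3, -0.0]
grip_width: 0.0772
```

```bash
python3 -c "
from h import *
st()
c=env.calibration('wrist');im=env.capture('wrist')[:,:,::-1];cv2.imwrite('pics/w38.png',im);np.save('w38.npy',c,allow_pickle=True);print(c['eye'])
crop('pics/w38.png','pics/w38c.png',130,170,200,150,4)
"
```

```text
t54.13 pos [ 0.5177 -0.5119  0.21  ] yang -89.65 z [-0.008  0.004 -1.   ] q [ 0.15  0.8   1.06  1.35 -0.68  1.38 -0.37] F [ 0.   0.3 -0. ] w 0.0772
[ 0.5981516  -0.51262513  0.35207027]
```

View pics/w38c.png

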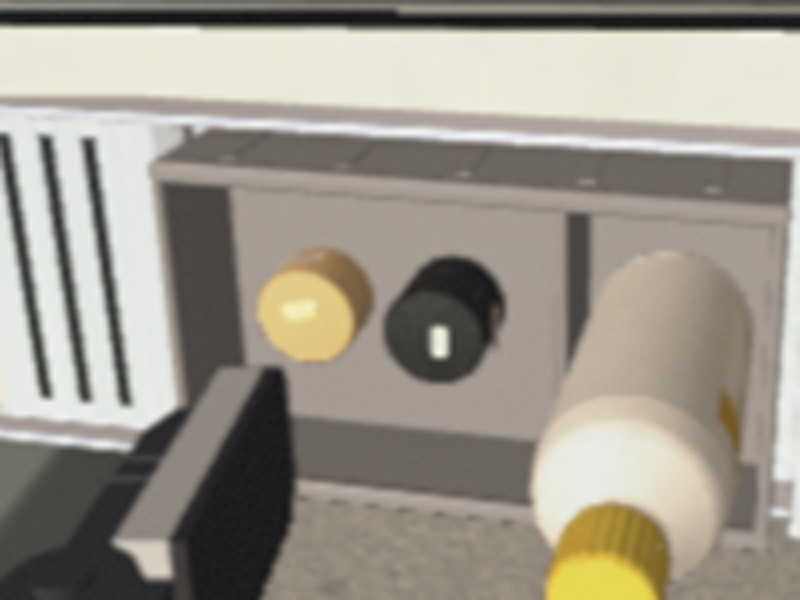

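```bash
python3 -c "
from h import *
crop('pics/w38.png','pics/w38d.png',240,215,100,120,6)
"
```

```text
(no output)
```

View pics/w38d.png

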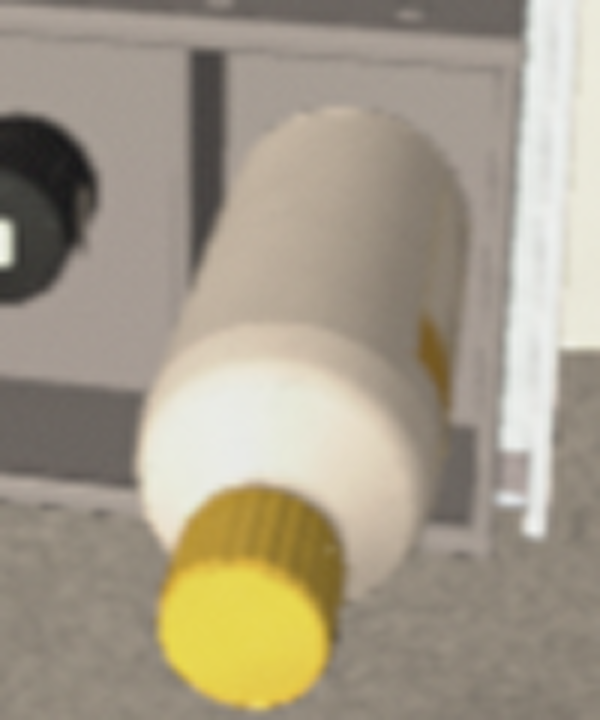

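```bash
python3 -c "
from h import *
c=np.load('w38.npy',allow_pickle=True).item()
f=lambda x,y:((x+.5)/6-.5+240,(y+.5)/6-.5+215)
def onplane(c,u,P,n):
    e,d=ray(c,*u);n=np.array(n);return e+d*(n@(np.array(P)-e))/(n@d)
th=.17
n=np.array([0,np.sin(th),np.cos(th)]);u=np.array([0,-np.cos(th),np.sin(th)])
# tote floor plane: through bed at lip
O=np.array([.4425,-.3955,.006])+.003*n
a=onplane(c,f(345,107),O,n);print('apex',a)
for name,p in (('floor bay left(part base)',(228,70)),('bay right',(500,70))):
    q=onplane(c,f(*p),O,n);print(name,q,'tote x',(q-O)@u-.085)
print('base totex',(a-O)@u-.085)
cen=a-np.array([.023,0,0])
k=onplane(c,f(245,632),cen,[1,0,0]);ax=k-cen;print('cap',k,'len',np.linalg.norm(ax),'tilt from vertical',np.arctan2(ax[1],ax[2]),'rel',np.arctan2(ax@u,ax@n))
# control: partition vertical edge & specimens black: base/top
g=lambda x,y:((x+.5)/4-.5+130,(y+.5)/4-.5+170)
R=[g(440,335),g(312,316)]
for (tx,ty),(bx,by),h in (((438,335),(455,257),.025),((306,313),(320,247),.018)):
    a=onplane(c,g(bx,by),O,n);cc=a-[.015,0,0];k=onplane(c,g(tx,ty),cc,[1,0,0]);ax=k-cc
    print('spec',cc,'totex',(cc-O)@u-.085,'len',np.linalg.norm(ax),'rel',np.arctan2(ax@u,ax@n))
"
```

```text
apex [ 0.46069788 -0.53191137  0.03245982]
floor bay left(part base) [ 0.46654823 -0.50961098  0.02863181] tote x 0.03129494129749073
bay right [ 0.47046872 -0.56023123  0.03732112] tote x 0.08265557310810902
base totex 0.05392149787972551
cap [ 0.43769788 -0.51330364  0.15320704] len 0.1221725740616373 tilt from vertical 0.15290198665156704 rel 0.017098013348432976
spec [ 0.43870914 -0.4691692   0.0216897 ] totex -0.009738339383314712 len 0.020897395475001825 rel 0.032451106903708296
spec [ 0.43855542 -0.427693    0.01457003] totex -0.05182117184084053 len 0.014292991235122506 rel 0.031212248967936704
```

```bash
python3 -c "
from h import *
st();print(env.job_done())
"
```

```text
t54.18 pos [ 0.5177 -0.5119  0.2101] yang -89.64 z [-0.008  0.004 -1.   ] q [ 0.14  0.8   1.06  1.35 -0.68  1.38 -0.37] F [ 1.  -0.1  0.2] w 0.0771
the job is handed in; nothing more can be done
None
```

I completed every step and handed the job in at about 54 s; the system gives no verdict.

- **Tape:** it lies flat on the strip of worktop between the mixer and where the bottle stood.
- **Specimens:** two were present, one sand/tan and one black. Both went flat into the larger bay while the tote stood level.
- **Mixing:** I held the bottle upright in the cup at the hard stop for about 3 s. The press was about 22 N, and the cup sank no further when I pushed harder.
- **Bottle and tote:** the bottle went upright into its bay. I then slid the tote up the ramp until its back edge dropped behind the lip, and moved the arm clear.

**Last checks:**
- The tote's rim slopes at about 0.177 rad, which matches the bed. A strip of bed shows between the lip and the tote's back wall.
- The bottle stands about 0.02 rad from square to the tote, near the middle of its bay.
- Both specimens measured about 0.03 rad from square, at tote x of about -10 and -52 mm.
- An earlier two-camera fix on the cap suggested the bottle leaned more, about 0.04 to 0.08 rad. The closer wrist view did not confirm that.

**What went less smoothly:**
- The sand specimen had moved about 2 cm before I picked it up, so I measured it again.
- The gripper lightly touched the dryer, at about 7 N, while setting the tape down.
- Near the lip the push rose to about 22 N, because the tool was also pressing down on the tote. Raising the tool slightly released it.

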